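# Set the edge finisher to 8 mm sheet

### The arm

A 6-joint arm with a two-finger parallel gripper is mounted at the origin on a cart in front of the work surface, level with it; the furniture and walls round the work are solid. World frame = base frame: x ahead of the robot, y to its left, z up, the work surface at z = 0. Lengths are in m, angles in degrees, forces in N, time in s.
With the tool pointing down it reaches from about 0.375 to 0.9 m from the base axis. Payload 3.1 kg.
Tool frame: the origin (TCP) lies on the centre line of the jaws, within the pads' length; the fingertips stand 17 mm ahead of it and the grasp point (between the pads) lies 2 mm behind it; y points along the fingers, x is the direction in which the jaws open and shut, and the axes are right-handed (so a half turn about y gives the same grasp; the last joint's range is limited). The gripper opens to 87 mm and grips with 3 to 60 N. Pads are 19 mm wide; open, the fingers measure 117 mm over their backs; the gripper's body (75 mm by 190 mm) begins 51 mm behind the grasp point.
Start: joints at [63.742, 30.224, 82.088, -0, 67.689, -10.227], TCP at [0.173, 0.601, 0.217] pointing down, gripper open.
Joint ranges: [-176.69, 176.69], [-43.24, 126.21], [12.49, 139.97], [-82, 262], [0, 151.66], [-163.58, 163.58]. Speed limits (degrees/s): [159.86, 159.86, 180, 180, 180, 180].

### API

Orientations are given as a 3x3 rotation matrix whose columns are the frame's x, y, z axes.
In Python, from rig import read_state, capture, camera_info, hand_in, trace, tip_of gives the robot as it stands.
- The arm moves only by the tool jog_arm, never from a script. Its argument "steps" is a list of rows, each an object with "fingers": the opening in per cent of the stroke, from 0 (shut) to 100 (fully open); "delta_pos": the shift along the world's x, y, z in mm, a list of three; "turn": the turn about the world's z in degrees. A call has 1 to 20 rows; each row is the pose to reach, as a shift and turn from the pose commanded when the call began; what a row does not reach only later rows make up. A row lasts 1/12 s, in which the tool goes at most 41.7 mm and 7.16 degrees, less where a joint would pass 70% of its speed; a pose out of reach is approached as far as the arm can. A call with a gripper value outside its range is refused whole. The fingers move at their own pace and stop on an object; the grip force is fixed at half the most. Time passes only in rows, so rows that repeat a pose let the fingers close. It gives the time, the measured TCP pose, the force and the opening at its end, in the units of the state.
- read_state(): the state, without advancing time (a new reading comes with each control period).
- capture(name): name is "side" or "top"; returns the picture (480x640x3 uint8, red, green, blue); there is no depth.
- camera_info(name): a dict with "fov_y" (degrees; the focal length in pixels is half the picture's height over the tangent of half this angle, whatever the lens; pixels are square), "cx", "cy" (the principal point, pixels), "k1" (the pictures are not rectified: a ray, as slopes to the right and down, at radius r is drawn at 1 + k1 r^2 times it, then the intrinsics apply), "view" (4x4, takes a point from world to camera coordinates). Camera axes: x right, y down, z forward; pixel columns grow to the right and rows downward; lengths in m; the calibration is good to about 2 mm. A picture is of the moment at which its call begins. camera_info takes no time and is no camera call.
- hand_in(): hands the job in, once; it reports no verdict.
Trained networks look in the newest picture that a camera, given by its name, has taken for a name from the list of things; names that differ only in an ending like _2 or _b are one class to them, and where a whole thing is asked for, a point or a joint stands for the part that bears it (a point fixed in the world has none). Each returns a list of dicts, best first, with "confidence" (0 to 1); they miss things now and then, are a little off and sometimes report something else, mostly with a low value. They report only what shows in the picture. A call takes as long as a camera call. They do not tell look-alikes from the thing itself.
- trace(target, camera): "mask" (480x640 bool, what is visible of it).
- tip_of(target, camera): "position" ([x, y, z] in m, in world coordinates, good to about 4 mm: a listed point, or the origin of a listed thing).
The state is a dict: "time_s": time; "joint_positions": joint angles; "qvel": joint speeds; "tau": joint torques, N m; "position": TCP position; "tcp_rot": TCP orientation; "force": force on the tool from outside, world axes, zero at the start; "moment": the same for the moment, N m; "opening": opening from 0.0 (shut) to 1.0 (fully open).
Only numpy, scipy, OpenCV 4.12 (cv2) and the standard library are available. Lean on these libraries where they do the work, as an engineer would, in place of code of your own. Each camera call takes 0.05 s, during which the arm holds its last target.

### The job

Get the edge finisher ready for 8 mm acrylic: push its bifold dust cover back until the two leaves are folded flat against each other, standing at the rear. Then take the yellow-handled 8 mm setting blade from the wooden stand, stand it on the bed between the two steel guides, and push the sliding guide by its knob until the blade is snugly nipped, without forcing it. Leave the blade there, upright, and do not disturb the red blade or the things lying around.

Things in the scene. Friction and masses are not known exactly. Their poses are not given: they have to be found in the camera images.
- finisher: Blue edge finisher for acrylic sheet, open on top, 260 (x) x 220 (y) x 103 mm high, fixed. Origin: centre of underside; x points to its rear (away from the robot at yaw 0), z up. Bed top z=34. Side cheeks inside at y=+-100, up to z=100; front sill x=-130 to -120, only 49 high. Dark motor cover x=51 to 109, up to z=80; felt wheel 32 dia. at x=1 to 21, y=72, z=50
- cover (a joint): Bifold smoked cover, alu frames: 2 leaves 115 long, 208 wide, 6 thick. Rear leaf hinged at finisher x=118, z=102, front leaf hinged to it; free front edge rides on the side rails at x=118-230cos(value), so the middle hinge rises as that edge is pushed back. Value: slope of both leaves, 0 flat, 1.55 rad stop: upright, flat together. Starts at 0.4-0.65, stays where left; 4-12 N at the bar
- push_bar (a point): Middle of the black round push bar (10 mm diameter, 110 long, along y) on the top face of the front leaf: axis 28 mm above the leaf's lower face, 12 from its free edge. Pushed to the machine's rear, it sinks from about finisher z=132 to z=114 and ends at finisher x=90, 22 mm in front of the upright leaf's face; that leaf then reaches up to z=217
- guide_knob (a point): Top centre of the sliding guide's black upright knob: 18 mm diameter, 40 high above the carriage plate (top of plate finisher z=45, top of knob z=85), at finisher y=-15, 69 mm ahead (-x) of the guide's working face; 30 mm or more of free room between it and the front sill
- throat (a point): Point on the bed at the foot of the fixed steel guide's front face, halfway along it (finisher x=20, y=-15, z=34 mm); axes as the finisher. The fixed guide is 120 long (y), 44 high. The throat, where the blade stands, reaches from here towards -x to the sliding guide's face
- blade_8: Setting blade with YELLOW handle, 112 mm tall, loose, about 0.14 kg, upright in either slot of the stand, its x along the stand's x. Steel 8 thick (own x) x 50 wide (own y), from z=0 to 72; handle 18 thick (x) x 36 wide (y), z=70 to 112. Origin: centre of the lower edge, z up
- blade_12: The other setting blade, RED handle, the same but 12 mm thick, in the other slot of the stand; not needed, must stay there
- stand: Pale wooden stand 110 (x) x 84 (y) x 40 mm high, fixed; origin: centre of its underside. Two slots along y at x=-27 and x=+27, floor 6 mm above the underside, 55 long, 15 wide
- glue_bottle: White glue bottle with red cap, 45 diameter, 138 tall, bystander to the left of the machine; origin centre of its underside
- sanding_block: Brown cork sanding block 60 x 100 x 28, bystander on the left; origin centre of its underside
- marker_0: White marker with blue cap, 15 x 132 x 16, bystander right of the stand; origin centre of its underside
- guide: Sliding steel guide on its carriage, working face 120 x 42 mm. Origin: middle of the lower edge of that face (turned to the fixed guide); axes as the finisher. Slides along finisher x only: 18 to 26 mm open at first, down to 0; the gap is how far this origin lies ahead (-x) of point throat. Stays where left, slides at about 3 N, stops hard on the blade: 5 to 20 N is snug, 50 is forcing
Things that resemble listed ones, but are neither listed nor needed, are in the scene too. What is shaped like the blade_8 but white is not meant.

How it is judged (in metres and radians):
On the way, in this order (a step that is already met when the one before it is completed fails the run):
1. the cover is folded: both leaves upright, flat against each other (value of joint cover above 1.45 rad), for 0.2 s.
2. the yellow blade stands on the bed in the throat (z of blade_8 in the frame of throat between -0.004 and 0.004 m and x of blade_8 in the frame of throat between -0.025 and 0 m and y of blade_8 in the frame of throat between -0.035 and 0.035 m), for 0.2 s.
3. the sliding guide has been pushed up to the blade (x of guide in the frame of throat above -0.0095 m), for 0.2 s.
At the end, for the whole second after the job is handed in: The cover stands folded flat (slope over 1.45 rad); the yellow 8 mm blade stands on the bed (within 4 mm), upright within 0.1 rad, between the guides and within 35 mm of their middle; the sliding guide is closed on it to within 1.5 mm (gap between the guides under 9.5 mm); released and at rest (value of joint cover above 1.45 rad and x of guide in the frame of throat above -0.0095 m and z of blade_8 in the frame of throat between -0.004 and 0.004 m and x of blade_8 in the frame of throat between -0.012 and 0 m and y of blade_8 in the frame of throat between -0.035 and 0.035 m and angle between blade_8's own z axis and vertical below 0.1 rad and linear speed of blade_8 below 0.02 m/s); the robot touches nothing.
It fails at once if the blade is nipped with force (over 50 N between sliding guide and blade) (contact force between guide and blade_8 above 50 N).
It fails at once if the red blade is moved (distance of blade_12 from where it was at the start of the episode above 0.015 m).
It fails at once if a bystander is disturbed (distance of any of glue_bottle, sanding_block from where it was at the start of the episode above 0.03 m or angle between glue_bottle's own z axis and vertical above 0.4 rad or distance of marker_0 from where it was at the start of the episode above 0.04 m).
It also fails if it takes over 64 s, if anything falls off the work surface, if the arm or the gripper's body presses on something with over 40 N, if the wrist force passes 120 N, or if a joint passes its speed limit or range.

## Working session

There is one attempt and no reset: what is moved stays moved. The work goes in short steps, Python scripts to look and compute and a tool call to move; the robot and the scene stay as the last step left them, time stands still between calls to the robot, and variables do not carry over. Pictures are saved under pics/ and viewed, and the job is handed in when it is done.

Besides the shell and the picture viewer there is one more tool, called as name(argument=value, ...), one argument or row to a line, values as JSON. jog_arm: Moves the arm, as the interface text tells. Its arguments: {"type":"object","properties":{"steps":{"type":"array","items":{"type":"object","properties":{"fingers":{"type":"number"},"delta_pos":{"type":"array","items":{"type":"number"}},"turn":{"type":"number"}}}}},"required":["steps"]}

```bash
ls; mkdir -p pics; python3 - <<'E'
from rig import *
import cv2
s=read_state(); print({k:(v if k in('time_s','position','tcp_rot','force','opening') else None) for k,v in s.items()})
for n in('side','top'):
    im=capture(n); cv2.imwrite(f'pics/{n}0.png',im[:,:,::-1]); print(camera_info(n))
E
```

```text
pics
{'time_s': 0.0, 'joint_positions': None, 'qvel': None, 'tau': None, 'position': array([0.17225521, 0.60002718, 0.21555904]), 'tcp_rot': array([[ 2.76190357e-01, -9.55750865e-04, -9.61102478e-01],
       [ 9.61100603e-01, -1.93676501e-03,  2.76191744e-01],
       [-2.12540014e-03, -9.99997668e-01,  3.83656915e-04]]), 'force': array([-0.31474081,  0.27847732, -0.27483832]), 'moment': None, 'opening': 0.9986086444484831}
{'fov_y': 50.13270097381059, 'cx': 310.23676967250856, 'cy': 234.74842737481814, 'k1': -0.10198602476007958, 'view': array([[ 0.96330423, -0.26827554, -0.00855517, -0.56731702],
       [-0.15329294, -0.52370998, -0.83799113,  0.13539924],
       [ 0.2203321 ,  0.80855185, -0.54561679,  1.21146149],
       [ 0.        ,  0.        ,  0.        ,  1.        ]])}
{'fov_y': 49.27444921302494, 'cx': 317.35105957548586, 'cy': 240.38976649240905, 'k1': -0.07999815086723631, 'view': array([[ 0.00156062, -0.99997183,  0.00734203, -0.06397073],
       [-0.98694277, -0.00272274, -0.16104827,  0.56005287],
       [ 0.16106373, -0.00699483, -0.98691922,  1.25688681],
       [ 0.        ,  0.        ,  0.        ,  1.        ]])}
```

View pics/side0.png

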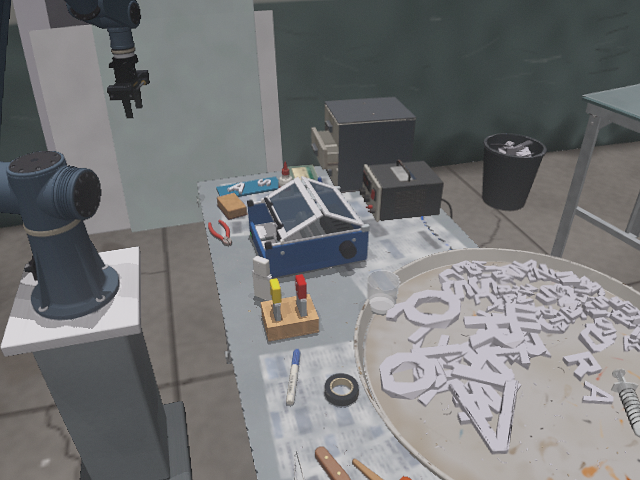

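View pics/top0.png

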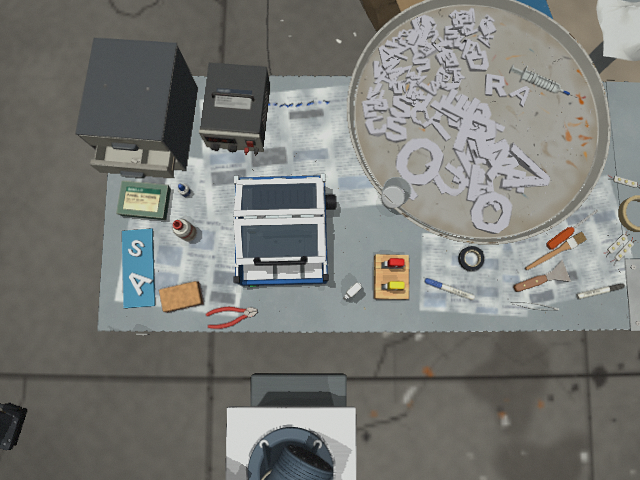

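```bash
python3 - <<'E'
from rig import *
for c in('top','side'):
  for n in ('finisher','push_bar','guide_knob','throat','blade_8','blade_12','stand','glue_bottle','sanding_block','marker_0','guide'):
    try: print(c,n,[(d['position'] if 0 else [round(float(x),4) for x in d['position']],round(d['confidence'],2)) for d in tip_of(n,c)])
    except Exception as e: print(c,n,e)
E
```

```text
top finisher [([0.5821, 0.0288, -0.0026], 0.57)]
top push_bar [([0.4962, 0.0227, 0.1329], 0.92)]
top guide_knob [([0.4423, -0.2475, 0.008], 0.36)]
top throat [([0.6018, 0.0125, 0.035], 0.61), ([0.4732, -0.2533, 0.0012], 0.4)]
top blade_8 [([0.4314, -0.1481, -0.0032], 0.57), ([0.4449, -0.2483, 0.0096], 0.51), ([0.4989, -0.2542, 0.0075], 0.51)]
top blade_12 [([0.4314, -0.1481, -0.0032], 0.57), ([0.4449, -0.2483, 0.0096], 0.51), ([0.4989, -0.2542, 0.0075], 0.51)]
top stand [([0.4753, -0.2527, -0.0005], 0.61)]
top glue_bottle [([0.59, 0.2705, -0.0001], 0.59)]
top sanding_block [([0.424, 0.2813, 0.0028], 0.8)]
top marker_0 [([0.444, -0.4017, 0.0046], 0.75)]
top guide []
side finisher [([0.5818, 0.0252, 0.0001], 0.55)]
side push_bar [([0.4923, 0.0219, 0.1333], 0.63)]
side guide_knob [([0.5098, 0.0075, 0.0857], 0.73)]
side throat [([0.6022, 0.0081, 0.035], 0.77), ([0.4462, -0.2483, 0.0018], 0.15)]
side blade_8 [([0.4421, -0.2494, 0.0015], 0.84), ([0.6026, 0.0059, 0.0339], 0.59), ([0.4956, -0.2483, 0.0059], 0.58), ([0.4342, -0.1498, -0.0024], 0.56)]
side blade_12 [([0.4421, -0.2494, 0.0015], 0.84), ([0.6026, 0.0059, 0.0339], 0.59), ([0.4956, -0.2483, 0.0059], 0.58), ([0.4342, -0.1498, -0.0024], 0.56)]
side stand [([0.4697, -0.2468, -0.0006], 0.84)]
side glue_bottle []
side sanding_block [([0.4219, 0.2778, 0.0003], 0.71)]
side marker_0 [([0.4426, -0.3991, 0.0009], 0.56)]
side guide []
```

Candidates for the blade are yellow (top 396,286 / side 276,290), red (396,263 / 300,287, blade_12) and a white look-alike (352,291 / 262,275). The yellow one matches the description. I'll check it in crops and measure the yaws.

```bash
cat > h.py <<'E'
import numpy as np, cv2
from rig import *
def proj(n,P):
    c=camera_info(n); P=np.atleast_2d(P); V=c['view']; q=P@V[:3,:3].T+V[:3,3]
    s=q[:,:2]/q[:,2:]; r2=(s**2).sum(1,keepdims=True); s=s*(1+c['k1']*r2)
    f=240/np.tan(np.radians(c['fov_y']/2)); return s*f+[c['cx'],c['cy']]
def unproj(n,uv,z):
    c=camera_info(n); f=240/np.tan(np.radians(c['fov_y']/2))
    d=(np.atleast_2d(uv)-[c['cx'],c['cy']])/f; s=d.copy()
    for _ in range(30): s=d/(1+c['k1']*(s**2).sum(1,keepdims=True))
    V=c['view']; R=V[:3,:3]; o=-R.T@V[:3,3]; D=np.c_[s,np.ones(len(s))]@R
    return o+D*((z-o[2])/D[:,2])[:,None]
def fr(o,yaw,P):
    c,s=np.cos(yaw),np.sin(yaw); return np.atleast_2d(P)@np.array([[c,-s,0],[s,c,0],[0,0,1]]).T+o
def crop(n,x0,y0,x1,y1,k,name,lines=(),im=None):
    if im is None: im=capture(n)
    im=cv2.resize(im[y0:y1,x0:x1,::-1],None,fx=k,fy=k,interpolation=cv2.INTER_CUBIC)
    for P,col in lines:
        uv=(proj(n,P)-[x0,y0]+.5)*k
        cv2.polylines(im,[np.round(uv).astype(int)],False,col,1)
    cv2.imwrite('pics/'+name,im)
def box(x0,x1,y0,y1,z): return np.array([[x0,y0,z],[x1,y0,z],[x1,y1,z],[x0,y1,z],[x0,y0,z]],float)
E
python3 - <<'E'
from h import *
for yaw in [0]:
  o=np.array([.582,.027,0]); so=np.array([.4725,-.250,0])
  L=[(fr(o,yaw,box(-.13,.13,-.11,.11,.0)),(0,255,0)),(fr(o,yaw,box(-.13,.13,-.11,.11,.1)),(0,0,255)),(fr(so,yaw,box(-.055,.055,-.042,.042,.04)),(255,0,255))]
  im=capture('top')
  crop('top',220,160,420,310,4,'t1.png',L,im)
  crop('top',340,230,420,310,7,'t2.png',[],im)
im=capture('side');crop('side',200,160,400,350,4,'s1.png',L,im)
E
```

```text
(no output)
```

View pics/t1.png

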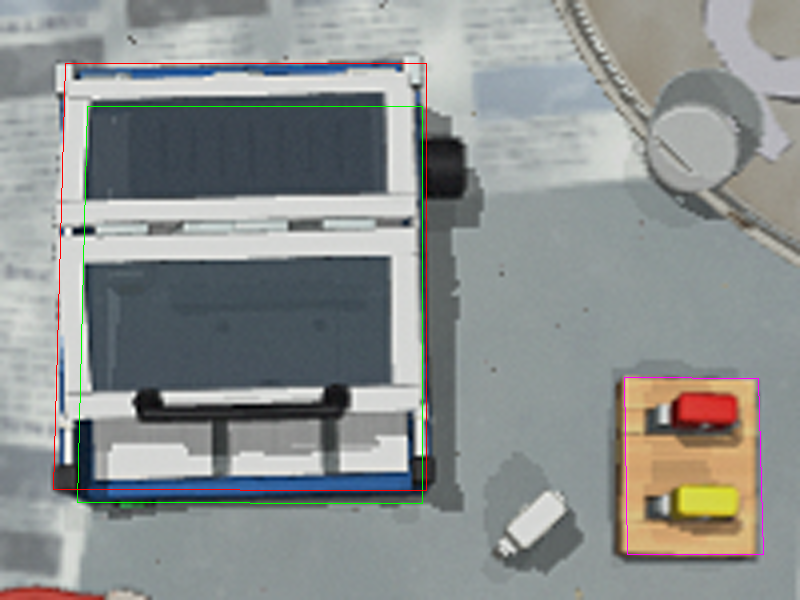

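View pics/t2.png

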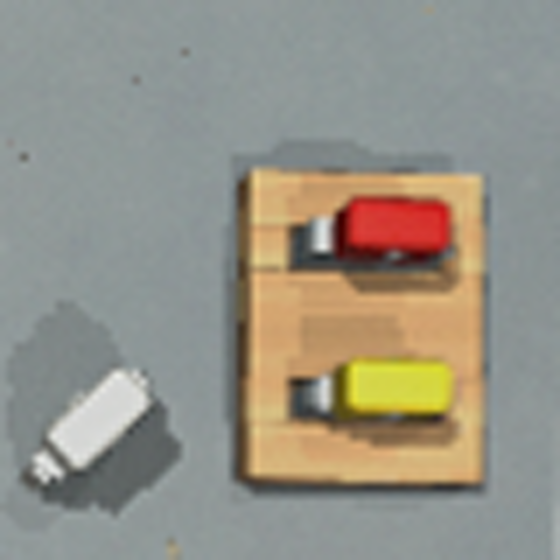

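View pics/s1.png

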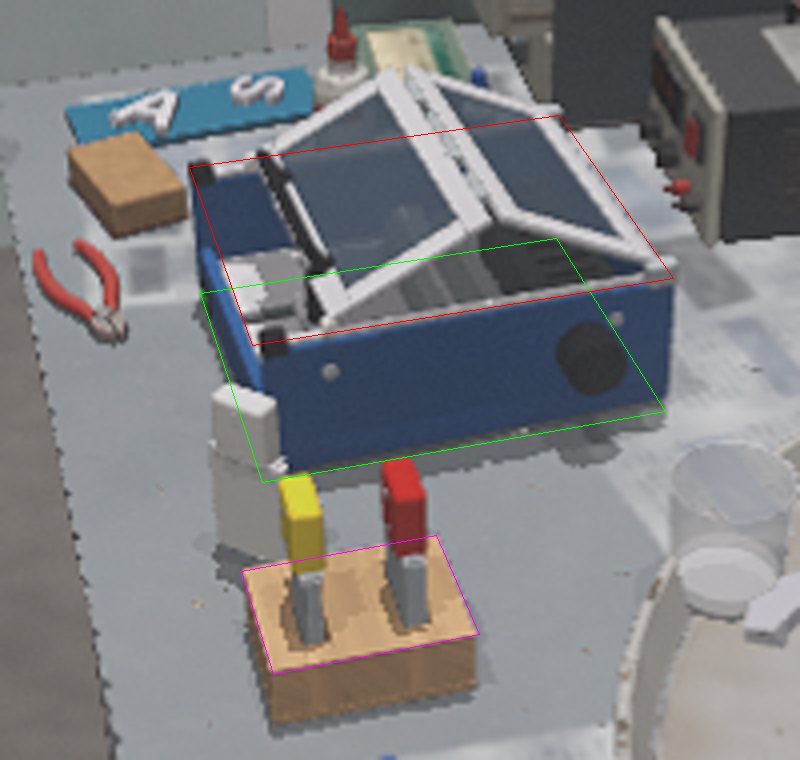

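The crops confirm the yellow-handled blade (top crop 395,386) in the stand's near slot, with red in the far slot and the white look-alike loose on the table. The finisher looks yawed about +2°, so I'll refine that by overlay.

```bash
python3 - <<'E'
from h import *
im=capture('top')
o=np.array([.582,.027,0])
so=np.array([.4725,-.249,0])
for i,(yaw,sy) in enumerate([(.03,-.025)]):
  L=[(fr(o,yaw,box(-.13,.13,-.11,.11,.0)),(0,255,0)),(fr(o,yaw,box(-.13,-.12,-.11,.11,.049)),(0,255,255)),(fr(o,yaw,box(-.13,.13,-.11,.11,.103)),(0,0,255)),(fr(so,sy,box(-.055,.055,-.042,.042,.04)),(255,0,255)),
  (fr(so,sy,box(-.036,-.018,-.018,.018,.118)),(255,0,0)),(fr(so,sy,box(.018,.036,-.018,.018,.118)),(255,0,0))]
  crop('top',220,160,420,310,4,f't3_{i}.png',L,im)
# yellow mask rect
hsv=cv2.cvtColor(im,cv2.COLOR_RGB2HSV)
m=cv2.inRange(hsv,(24,150,100),(36,255,255)); m[:,:380]=0;m[:,412:]=0;m[:270]=0;m[302:]=0
ys,xs=np.nonzero(m); print(xs.min(),xs.max(),ys.min(),ys.max(),cv2.minAreaRect(np.c_[xs,ys].astype(np.float32)))
E
```

```text
389 404 281 288 ((396.5, 284.5), (7.0, 15.0), 90.0)
```

View pics/t3_0.png

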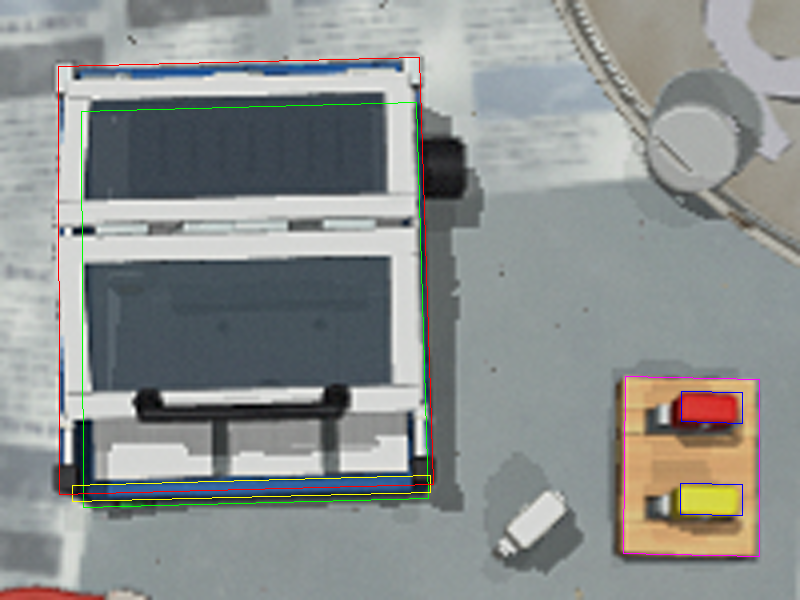

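Matches within about 2 mm at finisher (0.582, 0.0285), yaw ≈1.5°, and stand (0.4725, -0.247). Next I'll move to in front of the push bar with the fingers shut.

jog_arm(
  steps=[
    {"fingers": 0,"delta_pos": [20,-36,0],"turn": 1},
    {"fingers": 0,"delta_pos": [54,-110,0],"turn": 4},
    {"fingers": 0,"delta_pos": [90,-185,0],"turn": 7},
    {"fingers": 0,"delta_pos": [126,-260,0],"turn": 10},
    {"fingers": 0,"delta_pos": [162,-335,0],"turn": 13},
    {"fingers": 0,"delta_pos": [198,-410,0],"turn": 15},
    {"fingers": 0,"delta_pos": [234,-485,0],"turn": 17},
    {"fingers": 0,"delta_pos": [277,-577,0],"turn": 17.5},
    {"fingers": 0,"delta_pos": [277,-577,0],"turn": 17.5},
    {"fingers": 0,"delta_pos": [277,-577,0],"turn": 17.5},
    {"fingers": 0,"delta_pos": [277,-577,0],"turn": 17.5},
    {"fingers": 0,"delta_pos": [277,-577,0],"turn": 17.5},
    {"fingers": 0,"delta_pos": [277,-577,0],"turn": 17.5},
    {"fingers": 0,"delta_pos": [277,-577,0],"turn": 17.5},
    {"fingers": 0,"delta_pos": [277,-577,0],"turn": 17.5},
    {"fingers": 0,"delta_pos": [277,-577,0],"turn": 17.5},
    {"fingers": 0,"delta_pos": [277,-577,-40],"turn": 17.5},
    {"fingers": 0,"delta_pos": [277,-577,-80],"turn": 17.5},
    {"fingers": 0,"delta_pos": [277,-577,-80],"turn": 17.5},
    {"fingers": 0,"delta_pos": [277,-577,-80],"turn": 17.5},
  ],
)

```text
time_s: 3.02
position: [0.4478, 0.0239, 0.1351]
tcp_rot: [[-0.025, -0.006, -1.0], [1.0, 0.001, -0.025], [0.001, -1.0, 0.006]]
force: [0.2, 1.3, 0.3]
opening: 0.005
```

```bash
python3 - <<'E'
from h import *
crop('side',200,100,400,350,3,'s2.png')
print(read_state()['time_s'],[ (d['position'],d['confidence']) for d in tip_of('push_bar','side')])
E
```

```text
3.0667 [([0.4914, 0.0242, 0.1328], 0.56), ([0.5799, 0.0123, 0.0381], 0.54)]
```

View pics/s2.png

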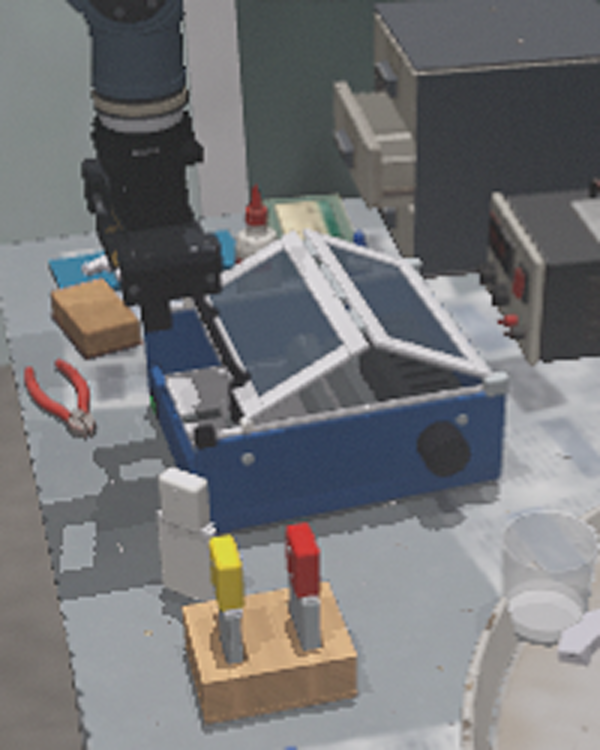

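Finger is in front of the bar at the right height. Pushing.

jog_arm(
  steps=[
    {"fingers": 0,"delta_pos": [10,0,0],"turn": 0},
    {"fingers": 0,"delta_pos": [20,0,0],"turn": 0},
    {"fingers": 0,"delta_pos": [30,1,0],"turn": 0},
    {"fingers": 0,"delta_pos": [40,1,-1],"turn": 0},
    {"fingers": 0,"delta_pos": [50,1,-1],"turn": 0},
    {"fingers": 0,"delta_pos": [60,1,-2],"turn": 0},
    {"fingers": 0,"delta_pos": [70,2,-2],"turn": 0},
    {"fingers": 0,"delta_pos": [80,2,-3],"turn": 0},
    {"fingers": 0,"delta_pos": [90,2,-3],"turn": 0},
    {"fingers": 0,"delta_pos": [100,2,-4],"turn": 0},
    {"fingers": 0,"delta_pos": [110,3,-4],"turn": 0},
    {"fingers": 0,"delta_pos": [120,3,-5],"turn": 0},
    {"fingers": 0,"delta_pos": [130,3,-6],"turn": 0},
    {"fingers": 0,"delta_pos": [140,4,-7],"turn": 0},
    {"fingers": 0,"delta_pos": [150,4,-8],"turn": 0},
    {"fingers": 0,"delta_pos": [160,4,-9],"turn": 0},
    {"fingers": 0,"delta_pos": [168,4,-10],"turn": 0},
    {"fingers": 0,"delta_pos": [176,5,-11],"turn": 0},
    {"fingers": 0,"delta_pos": [184,5,-12],"turn": 0},
    {"fingers": 0,"delta_pos": [184,5,-12],"turn": 0},
  ],
)

```text
time_s: 4.78
position: [0.5505, 0.027, 0.1362]
tcp_rot: [[-0.032, -0.235, -0.971], [0.999, 0.002, -0.033], [0.01, -0.972, 0.235]]
force: [-63.4, -23.9, 78.2]
opening: 0.006
```

```bash
python3 - <<'E'
from h import *
crop('side',200,60,400,310,3,'s3.png')
print(read_state()['time_s'],[ (d['position'],d['confidence']) for d in tip_of('push_bar','side')])
E
```

```text
4.8333 [([0.4972, 0.0232, 0.1349], 0.66)]
```

View pics/s3.png

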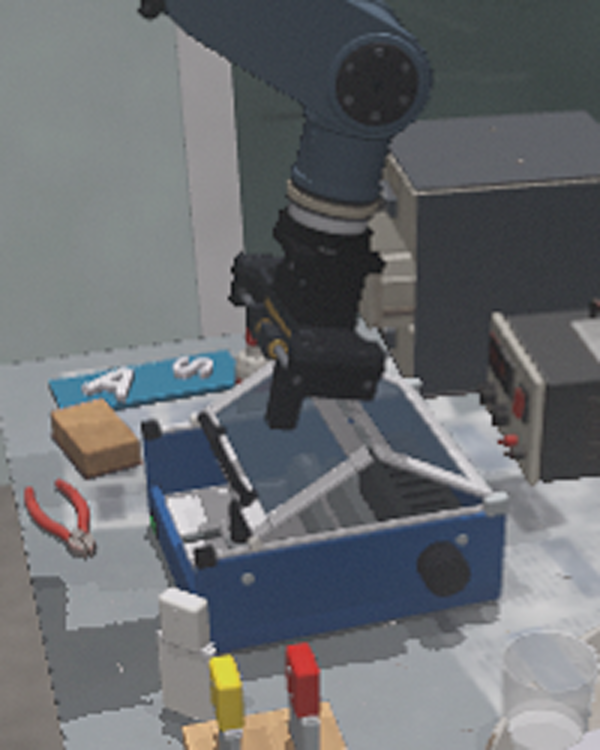

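The finger rode over the bar instead of pushing it: the bar is still at x≈0.497, and the tip now presses on the front leaf at 100 N. I'll back off at once, first in x to unload, then up.

jog_arm(
  steps=[
    {"fingers": 0,"delta_pos": [-40,0,6],"turn": 0},
    {"fingers": 0,"delta_pos": [-80,0,14],"turn": 0},
    {"fingers": 0,"delta_pos": [-84,0,30],"turn": 0},
    {"fingers": 0,"delta_pos": [-84,0,60],"turn": 0},
    {"fingers": 0,"delta_pos": [-84,0,90],"turn": 0},
    {"fingers": 0,"delta_pos": [-84,0,90],"turn": 0},
    {"fingers": 0,"delta_pos": [-84,0,90],"turn": 0},
  ],
)

```text
time_s: 5.47
position: [0.5513, 0.0284, 0.2164]
tcp_rot: [[-0.026, 0.005, -1.0], [1.0, -0.001, -0.026], [-0.001, -1.0, -0.005]]
force: [-0.3, 0.5, -0.4]
opening: 0.006
```

```bash
python3 - <<'E'
from h import *
im=capture('side')
crop('side',200,60,400,310,3,'s4.png',[],im)
it=capture('top'); crop('top',220,160,420,310,4,'t4.png',[],it)
s=read_state(); print(s['time_s'],s['position'],s['tcp_rot'],s['force'])
for c in('side','top'):print([ (d['position'],d['confidence']) for d in tip_of('push_bar',c)])
print('tip',proj('side',s['position']+s['tcp_rot'][:,1]*.017), proj('side',[[.4478,.0239,.1351-.017]]))
o=np.array([.582,.0285,0])
print(proj('side',fr(o,.027,[[-.088,.055,.132],[-.088,-.055,.132]])))
E
```

```text
5.5667 [0.54913524 0.02875849 0.21376497] [[-2.56113866e-02 -1.64464788e-03 -9.99670622e-01]
 [ 9.99671943e-01  2.07692000e-04 -2.56117621e-02]
 [ 2.49745921e-04 -9.99998626e-01  1.63878906e-03]] [ 0.182146    0.50247357 -0.64940482]
[([0.4948, 0.0218, 0.1325], 0.92)]
[([0.4958, 0.0201, 0.129], 0.62)]
tip [[290.6296868 181.9014454]] [[252.16433449 216.63110778]]
[[265.08564316 198.38980937]
 [275.34176333 219.65439091]]
```

View pics/s4.png

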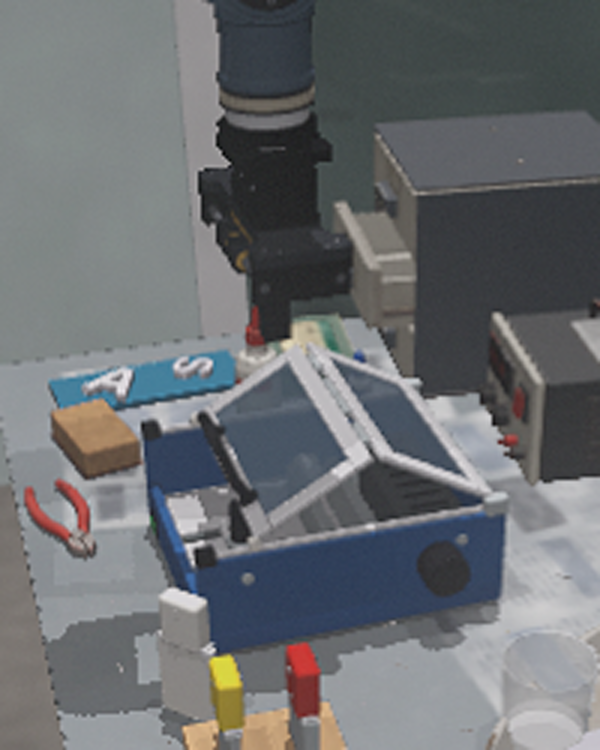

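View pics/t4.png

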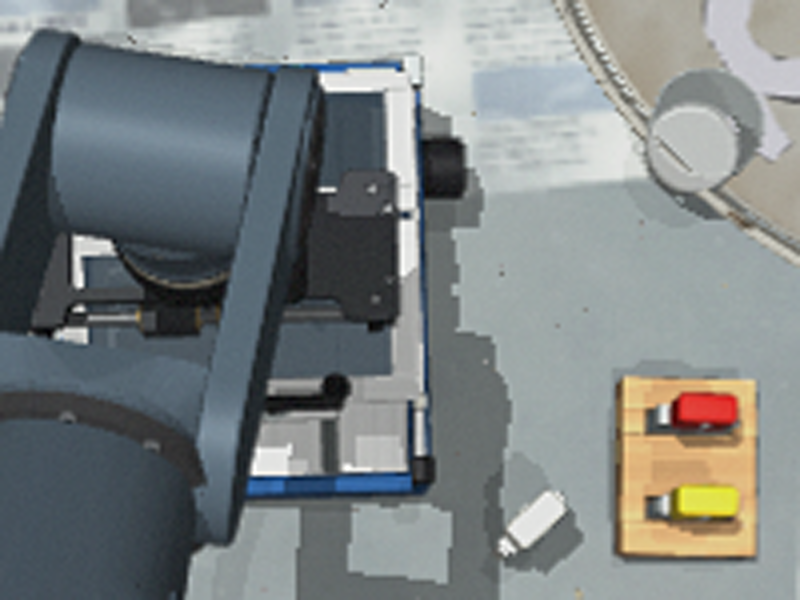

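```bash
python3 - <<'E'
from h import *
s=read_state(); p=s['position'];R=s['tcp_rot']
L=[(np.array([p-R[:,1]*.06,p+R[:,1]*.017]),(0,0,255)),(np.array([p+R[:,0]*.02,p-R[:,0]*.02]),(0,255,0))]
im=capture('side')
crop('side',250,100,330,220,6,'s5.png',L,im)
E
```

```text
(no output)
```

View pics/s5.png

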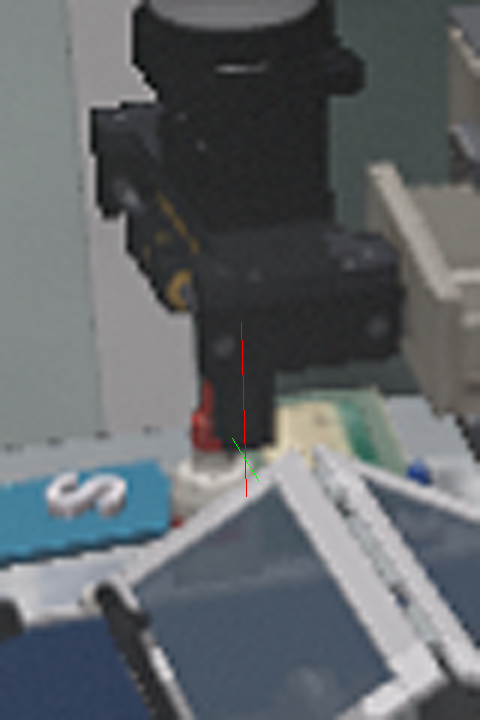

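```bash
python3 - <<'E'
from h import *
im=cv2.imread('pics/side0.png')[:,:,::-1]
p=np.array([0.17225521, 0.60002718, 0.21555904]);x=np.array([.276,.961,-.002]);y=np.array([-.001,-.002,-1])
L=[(np.array([p-y*.06,p+y*.017]),(0,0,255)),(np.array([p+x*.0435,p-x*.0435]),(0,255,0)),(np.array([p+x*.0435+y*.017,p-x*.0435+y*.017]),(0,255,255))]
crop('side',80,40,180,130,8,'s6.png',L,im)
im=cv2.imread('pics/s2.png')
E
```

```text
(no output)
```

View pics/s6.png

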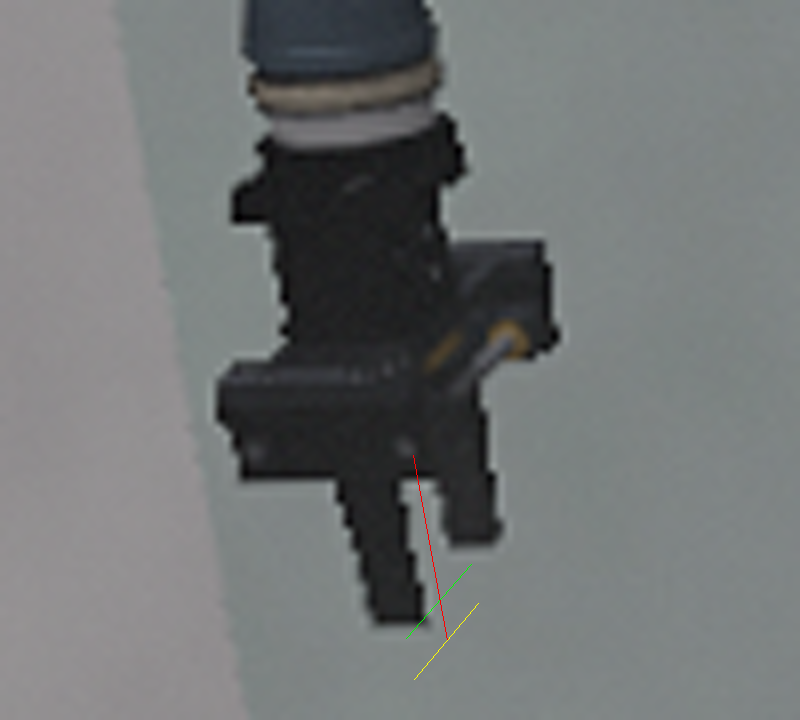

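Both pictures show the whole gripper about 20–25 mm higher than the reported pose, which explains riding over the bar. I'll go back in front of the bar, lower by that amount, and check there before pushing.

jog_arm(
  steps=[
    {"fingers": 0,"delta_pos": [-35,0,0],"turn": 0},
    {"fingers": 0,"delta_pos": [-70,-2,0],"turn": 0},
    {"fingers": 0,"delta_pos": [-98,-4,0],"turn": 0},
    {"fingers": 0,"delta_pos": [-98,-4,-35],"turn": 0},
    {"fingers": 0,"delta_pos": [-98,-4,-70],"turn": 0},
    {"fingers": 0,"delta_pos": [-98,-4,-105],"turn": 0},
    {"fingers": 0,"delta_pos": [-98,-4,-105],"turn": 0},
    {"fingers": 0,"delta_pos": [-98,-4,-105],"turn": 0},
  ],
)

```text
time_s: 6.38
position: [0.4497, 0.025, 0.1077]
tcp_rot: [[-0.025, -0.007, -1.0], [1.0, 0.001, -0.025], [0.001, -1.0, 0.007]]
force: [-0.0, -0.4, 0.3]
opening: 0.007
```

```bash
python3 - <<'E'
from h import *
s=read_state(); p=s['position'];R=s['tcp_rot']; print(p,s['force'])
o=np.array([.582,.0285,0])
L=[(np.array([p-R[:,1]*.06,p+R[:,1]*.017]),(0,0,255)),(np.array([p+R[:,0]*.02,p-R[:,0]*.02]),(0,255,0)),(fr(o,.027,[[-.088,.055,.132],[-.088,-.055,.132]]),(0,255,255))]
crop('side',220,120,320,240,6,'s7.png',L)
crop('top',220,160,350,310,5,'t7.png',L)
E
```

```text
[0.44968767 0.02498526 0.10769179] [-0.02606689 -0.35400286  0.33574953]
```

View pics/s7.png

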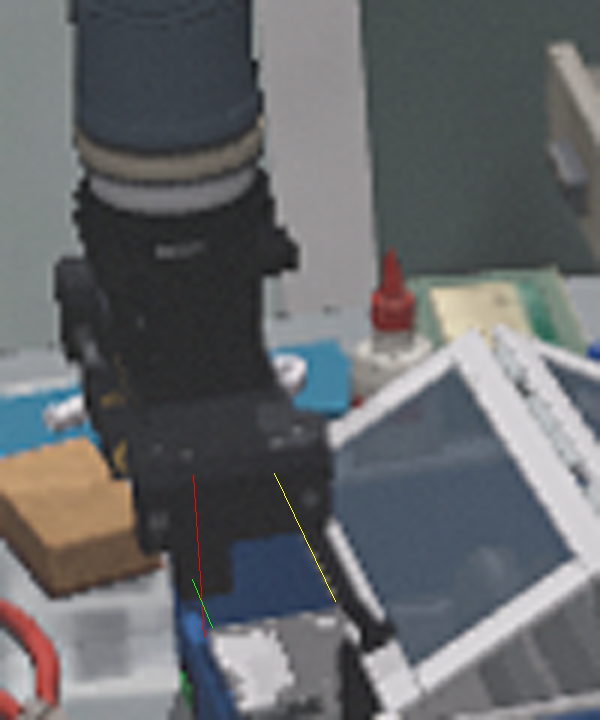

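View pics/t7.png

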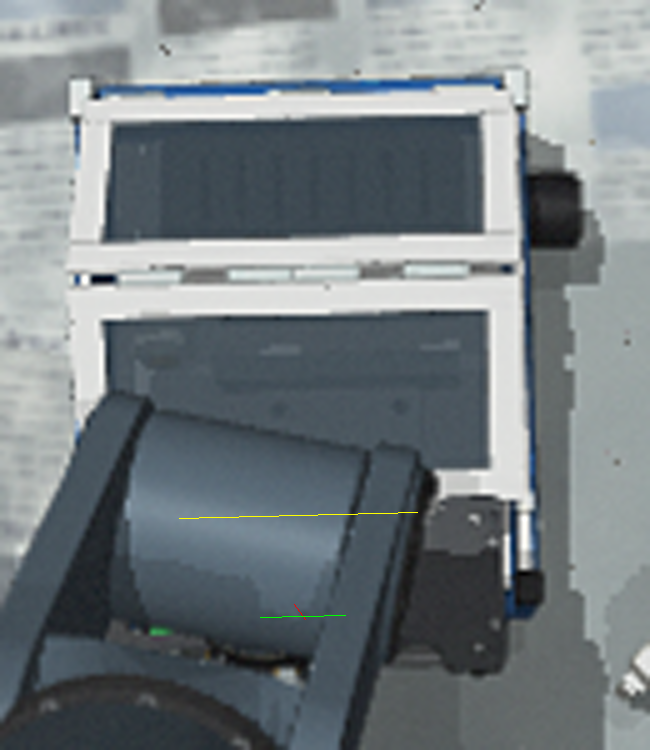

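```bash
python3 - <<'E'
from h import *
for z in (.16,.19,.22):
  print(z,unproj('top',[[321.4,260],[321.4,278],[321.4,294]],z)[:,:2].round(4).tolist())
# tip as seen in side s7: near bottom of closed fingers crop (205,598)->px
for x in (.45,.46): 
  pass
uv=np.array([220+205/6,120+597/6])
for z in (.08,.09,.1,.11,.12,.13): print(z,unproj('side',uv,z)[0].round(4))
E
```

```text
0.16 [[0.4968, -0.0711], [0.4561, -0.0712], [0.4203, -0.0712]]
0.19 [[0.493, -0.0707], [0.4534, -0.0707], [0.4185, -0.0707]]
0.22 [[0.4893, -0.0703], [0.4507, -0.0703], [0.4167, -0.0703]]
0.08 [0.4589 0.0716 0.08  ]
0.09 [0.4566 0.0552 0.09  ]
0.1 [0.4543 0.0388 0.1   ]
0.11 [0.452  0.0223 0.11  ]
0.12 [0.4497 0.0059 0.12  ]
0.13 [ 0.4474 -0.0105  0.13  ]
```

Horizontal pose is right, and the tip is really at z≈0.11. That is under the bar axis (0.132), so it is good for pushing. Short push first, watching force.

jog_arm(
  steps=[
    {"fingers": 0,"delta_pos": [10,0,0],"turn": 0},
    {"fingers": 0,"delta_pos": [20,0,0],"turn": 0},
    {"fingers": 0,"delta_pos": [28,0,0],"turn": 0},
    {"fingers": 0,"delta_pos": [36,1,0],"turn": 0},
    {"fingers": 0,"delta_pos": [44,1,0],"turn": 0},
    {"fingers": 0,"delta_pos": [52,1,0],"turn": 0},
    {"fingers": 0,"delta_pos": [60,1,0],"turn": 0},
  ],
)

```text
time_s: 7.07
position: [0.5114, 0.026, 0.1092]
tcp_rot: [[-0.025, -0.002, -1.0], [1.0, 0.001, -0.025], [0.001, -1.0, 0.002]]
force: [-3.3, 0.4, -2.6]
opening: 0.003
```

```bash
python3 - <<'E'
from h import *
s=read_state(); p=s['position'];R=s['tcp_rot']; print(p,s['force'])
crop('side',200,80,400,280,4,'s8.png')
print([ (d['position'],d['confidence']) for d in tip_of('push_bar','side')])
E
```

```text
[0.51136189 0.02603778 0.10917454] [-3.31598605  0.37315807 -2.58617402]
[([0.5264, 0.0234, 0.1318], 0.6)]
```

View pics/s8.png

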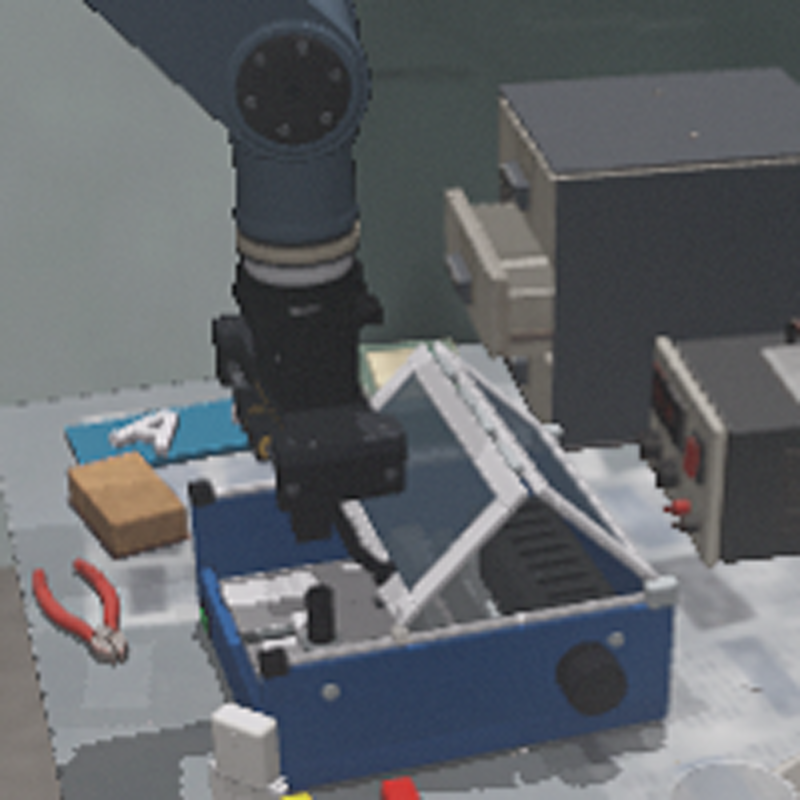

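Pushing works: 3–4 N, bar now at 0.526, apex rising. Continuing the stroke.

jog_arm(
  steps=[
    {"fingers": 0,"delta_pos": [10,0,0],"turn": 0},
    {"fingers": 0,"delta_pos": [20,0,0],"turn": 0},
    {"fingers": 0,"delta_pos": [30,1,-1],"turn": 0},
    {"fingers": 0,"delta_pos": [40,1,-1],"turn": 0},
    {"fingers": 0,"delta_pos": [50,1,-2],"turn": 0},
    {"fingers": 0,"delta_pos": [60,1,-2],"turn": 0},
    {"fingers": 0,"delta_pos": [70,2,-3],"turn": 0},
    {"fingers": 0,"delta_pos": [80,2,-4],"turn": 0},
    {"fingers": 0,"delta_pos": [90,2,-5],"turn": 0},
    {"fingers": 0,"delta_pos": [100,2,-6],"turn": 0},
    {"fingers": 0,"delta_pos": [108,2,-7],"turn": 0},
    {"fingers": 0,"delta_pos": [114,3,-8],"turn": 0},
    {"fingers": 0,"delta_pos": [120,3,-9],"turn": 0},
  ],
)

```text
time_s: 8.25
position: [0.6329, 0.0287, 0.1007]
tcp_rot: [[-0.026, 0.001, -1.0], [1.0, -0.0, -0.026], [-0.0, -1.0, -0.001]]
force: [-1.6, -0.3, 0.6]
opening: 0.009
```

```bash
python3 - <<'E'
from h import *
s=read_state(); p=s['position'];R=s['tcp_rot']; print(p,s['force'])
crop('side',200,50,400,250,4,'s9.png')
print([ (d['position'],d['confidence']) for d in tip_of('push_bar','side')])
E
```

```text
[0.63291177 0.02865933 0.10068369] [-1.55751096 -0.33434686  0.5612757 ]
[([0.6451, 0.0273, 0.119], 0.59)]
```

View pics/s9.png

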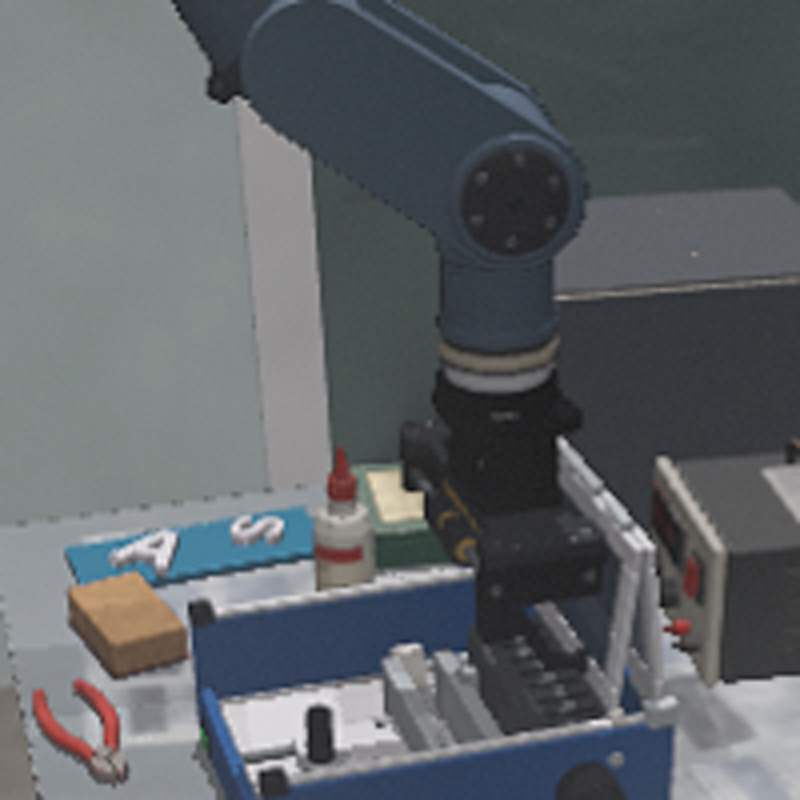

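Nearly upright. Finishing gently.

jog_arm(
  steps=[
    {"fingers": 0,"delta_pos": [5,0,-1],"turn": 0},
    {"fingers": 0,"delta_pos": [10,0,-1],"turn": 0},
    {"fingers": 0,"delta_pos": [15,0,-1],"turn": 0},
    {"fingers": 0,"delta_pos": [19,0,-2],"turn": 0},
    {"fingers": 0,"delta_pos": [22,0,-2],"turn": 0},
    {"fingers": 0,"delta_pos": [22,0,-2],"turn": 0},
  ],
)

```text
time_s: 8.85
position: [0.6533, 0.0287, 0.0984]
tcp_rot: [[-0.026, -0.002, -1.0], [1.0, 0.0, -0.026], [0.0, -1.0, 0.002]]
force: [-2.7, 0.8, 0.3]
opening: 0.004
```

```bash
python3 - <<'E'
from h import *
s=read_state(); p=s['position'];R=s['tcp_rot']; print(p,s['force'])
crop('side',270,120,400,250,6,'s10.png')
print([ (d['position'],d['confidence']) for d in tip_of('push_bar','side')])
E
```

```text
[0.65331361 0.02872679 0.09837207] [-2.66604974  0.81453568  0.26168276]
[([0.6684, 0.0255, 0.1188], 0.59)]
```

View pics/s10.png

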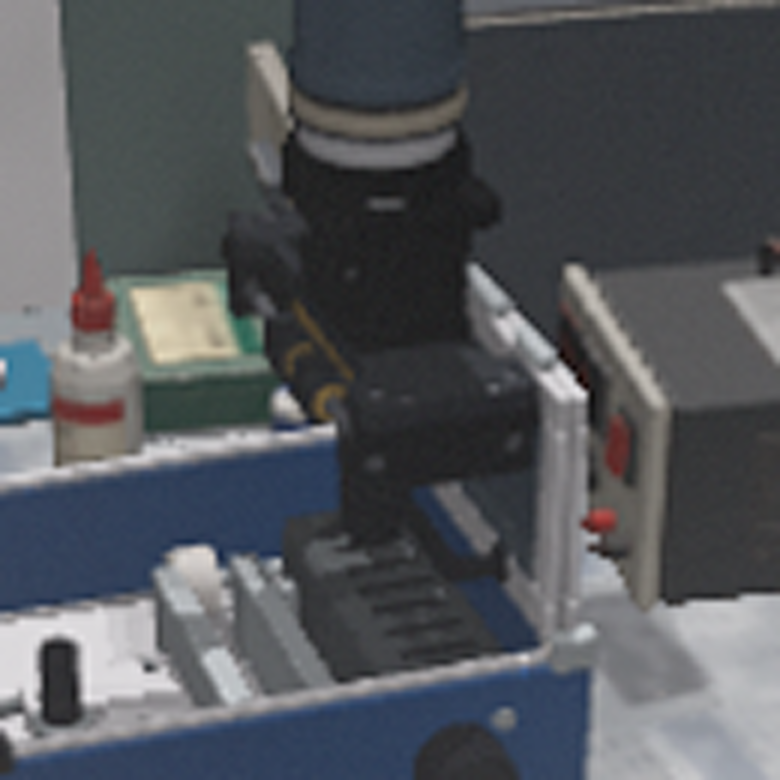

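jog_arm(
  steps=[
    {"fingers": 0,"delta_pos": [2,0,0],"turn": 0},
    {"fingers": 0,"delta_pos": [4,0,0],"turn": 0},
    {"fingers": 0,"delta_pos": [5,0,0],"turn": 0},
    {"fingers": 0,"delta_pos": [6,0,0],"turn": 0},
    {"fingers": 0,"delta_pos": [6,0,0],"turn": 0},
  ],
)

```text
time_s: 9.37
position: [0.654, 0.0288, 0.0982]
tcp_rot: [[-0.026, -0.012, -1.0], [1.0, 0.0, -0.026], [0.0, -1.0, 0.012]]
force: [-11.2, -0.7, 6.1]
opening: 0.004
```

```bash
python3 - <<'E'
from h import *
crop('side',320,140,400,250,7,'s11.png')
E
```

```text
(no output)
```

View pics/s11.png

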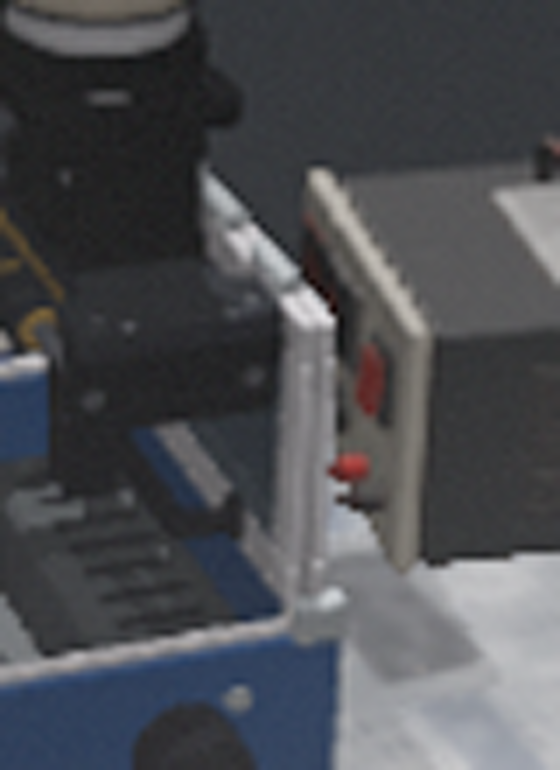

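The cover is at its stop (11 N, TCP no longer advancing) and the leaves look flat together. Retreating, then hovering over the yellow blade with open jaws along y.

jog_arm(
  steps=[
    {"fingers": 0,"delta_pos": [-20,0,0],"turn": 0},
    {"fingers": 0,"delta_pos": [-55,0,5],"turn": 0},
    {"fingers": 0,"delta_pos": [-90,0,40],"turn": 0},
    {"fingers": 50,"delta_pos": [-110,-10,75],"turn": 0},
    {"fingers": 100,"delta_pos": [-130,-25,110],"turn": -1},
    {"fingers": 100,"delta_pos": [-145,-55,130],"turn": -2},
    {"fingers": 100,"delta_pos": [-160,-95,136],"turn": -3},
    {"fingers": 100,"delta_pos": [-175,-135,136],"turn": -3},
    {"fingers": 100,"delta_pos": [-190,-175,136],"turn": -3},
    {"fingers": 100,"delta_pos": [-202,-210,136],"turn": -3},
    {"fingers": 100,"delta_pos": [-210,-245,136],"turn": -3},
    {"fingers": 100,"delta_pos": [-215.5,-277,136],"turn": -3},
    {"fingers": 100,"delta_pos": [-215.5,-277,136],"turn": -3},
    {"fingers": 100,"delta_pos": [-215.5,-277,136],"turn": -3},
    {"fingers": 100,"delta_pos": [-215.5,-277,136],"turn": -3},
    {"fingers": 100,"delta_pos": [-215.5,-277,136],"turn": -3},
  ],
)

```text
time_s: 10.75
position: [0.4443, -0.2472, 0.2346]
tcp_rot: [[0.026, 0.0, -1.0], [1.0, 0.0, 0.026], [0.0, -1.0, -0.0]]
force: [0.7, -0.4, -0.3]
opening: 0.906
```

```bash
python3 - <<'E'
from h import *
s=read_state(); p=s['position'];R=s['tcp_rot']; print(p,s['force'],R[:,1])
im=capture('side')
x=R[:,0];y=R[:,1]
L=[(np.array([p-y*.06,p]),(0,0,255)),(np.array([p+x*.0435,p-x*.0435]),(0,255,0)),(np.array([p+x*.0435+y*.017,p-x*.0435+y*.017]),(0,255,255))]
crop('side',200,150,400,350,4,'s12.png',L,im)
it=capture('top'); crop('top',220,150,420,310,4,'t12.png',[],it)
for n in ('blade_8','throat','guide_knob'):
  for c in('side','top'):print(n,c,[ (d['position'].round(4) if hasattr(d['position'],'round') else d['position'],round(d['confidence'],2)) for d in tip_of(n,c)])
E
```

```text
[ 0.44428245 -0.24715898  0.23458251] [ 0.67384896 -0.38941195 -0.26638208] [ 2.43613645e-04  3.07466272e-04 -9.99999923e-01]
blade_8 side [([0.4352, -0.1511, -0.0027], 0.89), ([0.4445, -0.2482, 0.0012], 0.73), ([0.4972, -0.249, 0.0066], 0.58)]
blade_8 top [([0.4327, -0.1504, -0.0], 0.62), ([0.4458, -0.2435, 0.0088], 0.5)]
throat side [([0.6026, 0.0083, 0.0382], 0.61), ([0.4465, -0.2503, 0.0024], 0.44)]
throat top [([0.6043, 0.0137, 0.0346], 0.7)]
guide_knob side [([0.5086, 0.0083, 0.089], 0.91)]
guide_knob top [([0.5118, 0.0075, 0.085], 0.97)]
```

View pics/s12.png

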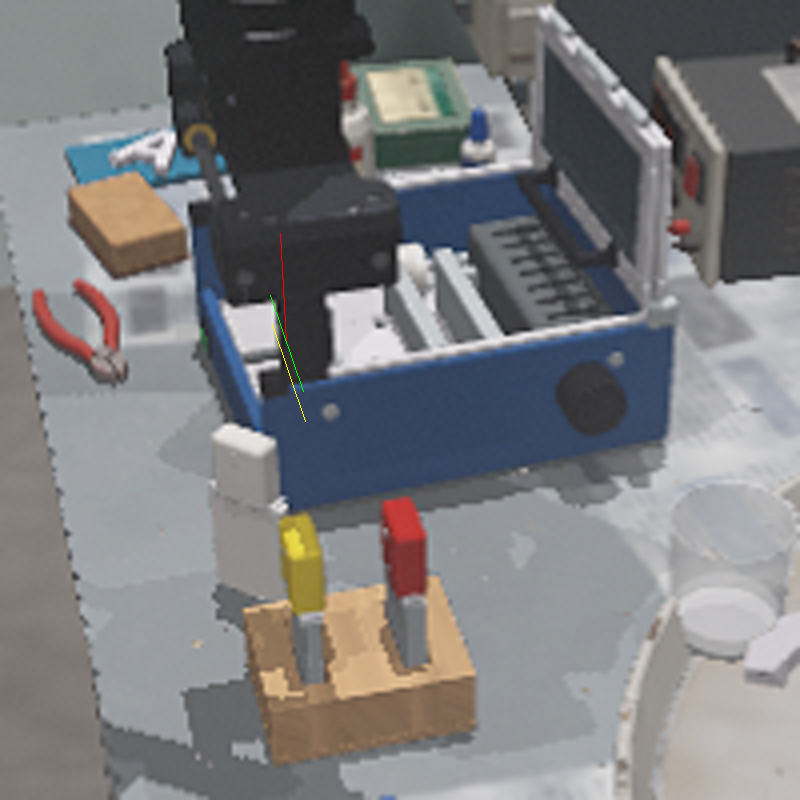

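View pics/t12.png

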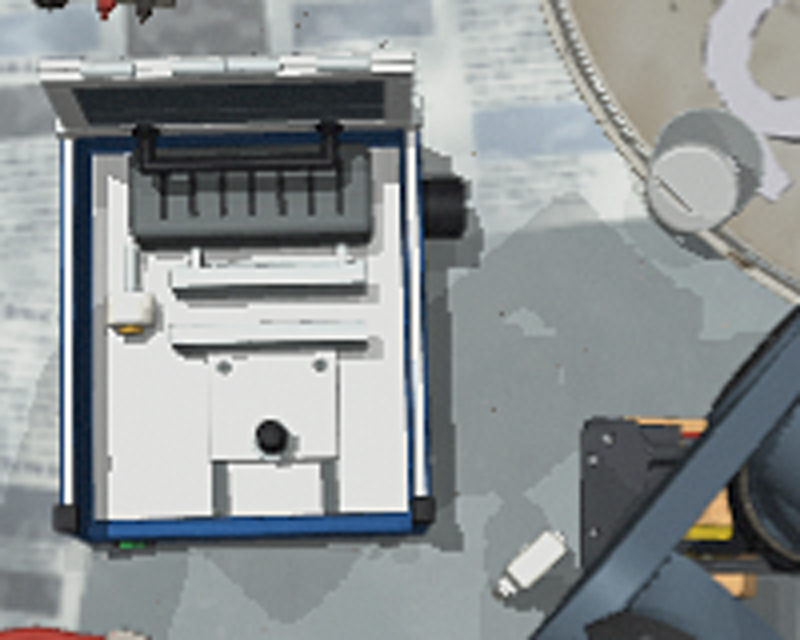

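```bash
python3 - <<'E'
from h import *
s=read_state(); p=s['position'];R=s['tcp_rot'];x=R[:,0];y=R[:,1]
L=[(np.array([p+x*.0+y*.017,p-y*.06]),(0,0,255)),(np.array([p+x*.0435-y*.005,p-x*.0435-y*.005]),(0,255,0))]
im=cv2.convertScaleAbs(capture('side'),alpha=1.6,beta=20)
crop('side',235,190,305,310,6,'s13.png',L,im)
E
```

```text
(no output)
```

View pics/s13.png

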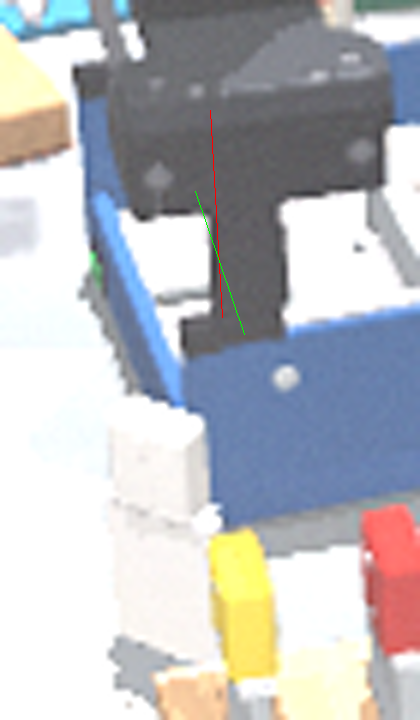

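Near finger matches the TCP in x/y, with its tip about 5 mm above the reported TCP height. Lowering to TCP z=0.078 and gripping the handle.

jog_arm(
  steps=[
    {"fingers": 100,"delta_pos": [0,0,-35],"turn": 0},
    {"fingers": 100,"delta_pos": [0,0,-70],"turn": 0},
    {"fingers": 100,"delta_pos": [0,0,-100],"turn": 0},
    {"fingers": 100,"delta_pos": [0,0,-125],"turn": 0},
    {"fingers": 100,"delta_pos": [0,0,-145],"turn": 0},
    {"fingers": 100,"delta_pos": [0,0,-157],"turn": 0},
    {"fingers": 100,"delta_pos": [0,0,-157],"turn": 0},
  ],
)

```text
time_s: 11.78
position: [0.4426, -0.2471, 0.075]
tcp_rot: [[0.027, -0.004, -1.0], [1.0, 0.004, 0.027], [0.004, -1.0, 0.004]]
force: [0.2, 0.3, 0.1]
opening: 0.998
```

```bash
python3 - <<'E'
from h import *
s=read_state(); print(s['position'],s['force'])
im=cv2.convertScaleAbs(capture('side'),alpha=1.4,beta=15)
crop('side',235,220,345,350,6,'s14.png',[],im)
E
```

```text
[ 0.44263646 -0.24712341  0.07501865] [0.19925373 0.25344764 0.14711343]
```

View pics/s14.png

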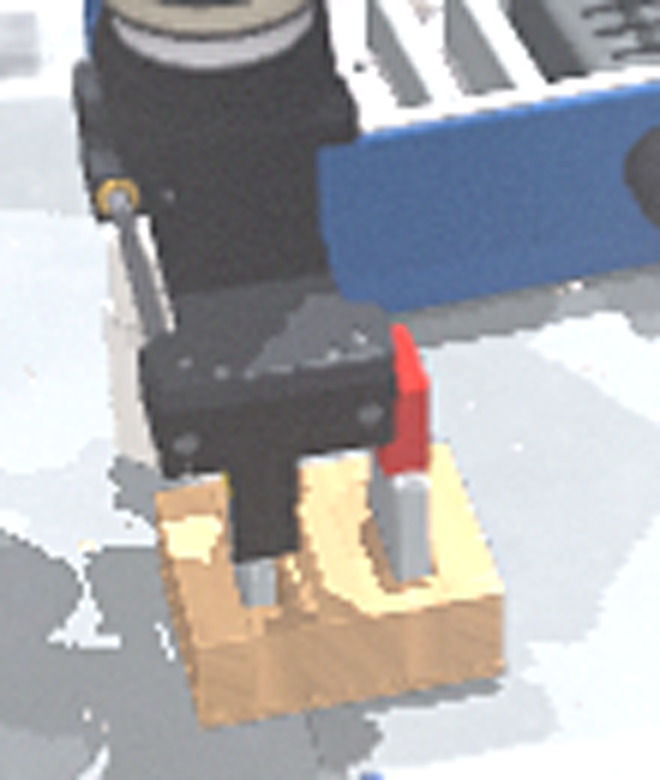

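Near finger stands in front of the yellow handle, steel centred below it, red blade clear. Closing.

jog_arm(
  steps=[
    {"fingers": 0,"delta_pos": [0,0,0],"turn": 0},
    {"fingers": 0,"delta_pos": [0,0,0],"turn": 0},
    {"fingers": 0,"delta_pos": [0,0,0],"turn": 0},
    {"fingers": 0,"delta_pos": [0,0,0],"turn": 0},
    {"fingers": 0,"delta_pos": [0,0,0],"turn": 0},
    {"fingers": 0,"delta_pos": [0,0,0],"turn": 0},
    {"fingers": 0,"delta_pos": [0,0,0],"turn": 0},
    {"fingers": 0,"delta_pos": [0,0,0],"turn": 0},
    {"fingers": 0,"delta_pos": [0,0,0],"turn": 0},
    {"fingers": 0,"delta_pos": [0,0,0],"turn": 0},
  ],
)

```text
time_s: 12.67
position: [0.4441, -0.2484, 0.0776]
tcp_rot: [[0.027, 0.0, -1.0], [1.0, -0.0, 0.027], [-0.0, -1.0, -0.0]]
force: [-0.1, 0.8, 0.8]
opening: 0.408
```

Opening 0.408 → 35.5 mm, the handle's 36 mm width. Lifting straight up, then over the throat.

jog_arm(
  steps=[
    {"fingers": 0,"delta_pos": [0,0,10],"turn": 0},
    {"fingers": 0,"delta_pos": [0,0,30],"turn": 0},
    {"fingers": 0,"delta_pos": [0,0,55],"turn": 0},
    {"fingers": 0,"delta_pos": [0,0,85],"turn": 0},
    {"fingers": 0,"delta_pos": [0,0,115],"turn": 0},
    {"fingers": 0,"delta_pos": [5,10,140],"turn": 0},
    {"fingers": 0,"delta_pos": [15,30,145],"turn": 0},
    {"fingers": 0,"delta_pos": [32,58,145],"turn": 0},
    {"fingers": 0,"delta_pos": [50,88,145],"turn": 1},
    {"fingers": 0,"delta_pos": [68,118,145],"turn": 1},
    {"fingers": 0,"delta_pos": [86,150,145],"turn": 2},
    {"fingers": 0,"delta_pos": [104,182,145],"turn": 2},
    {"fingers": 0,"delta_pos": [120,212,145],"turn": 3},
    {"fingers": 0,"delta_pos": [134,236,145],"turn": 3},
    {"fingers": 0,"delta_pos": [144,254,145],"turn": 3},
    {"fingers": 0,"delta_pos": [149,262,145],"turn": 3},
    {"fingers": 0,"delta_pos": [149,262,145],"turn": 3},
    {"fingers": 0,"delta_pos": [149,262,145],"turn": 3},
  ],
)

```text
time_s: 14.17
position: [0.5924, 0.0134, 0.2225]
tcp_rot: [[-0.027, -0.001, -1.0], [1.0, -0.001, -0.027], [-0.001, -1.0, 0.001]]
force: [-0.3, -1.2, -0.3]
opening: 0.411
```

```bash
python3 - <<'E'
from h import *
s=read_state(); p=s['position'];R=s['tcp_rot']; print(p,s['force'],R[:,0])
im=capture('side'); it=capture('top')
crop('side',260,110,380,260,5,'s15.png',[],im)
crop('top',220,160,370,310,5,'t15.png',[],it)
E
```

```text
[0.59239308 0.01337372 0.22248265] [-0.33798889 -1.23789118 -0.26317797] [-2.65165547e-02  9.99648151e-01 -6.67614548e-04]
```

View pics/s15.png

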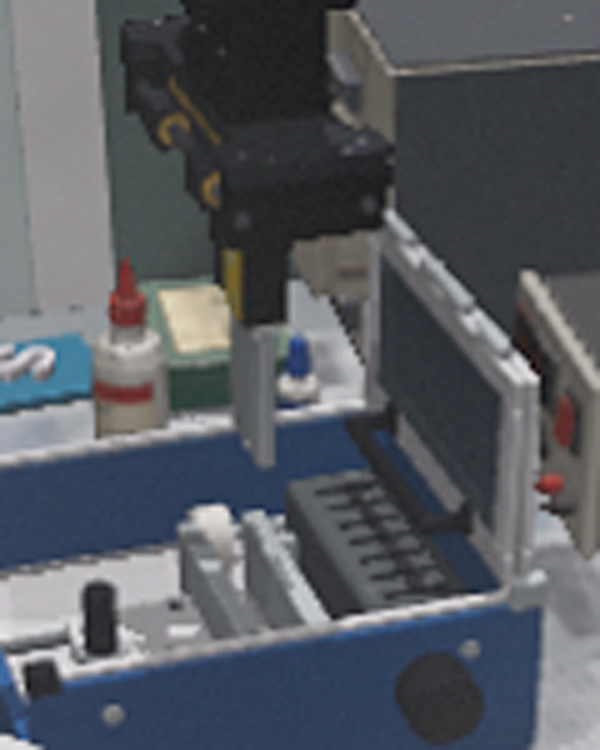

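View pics/t15.png

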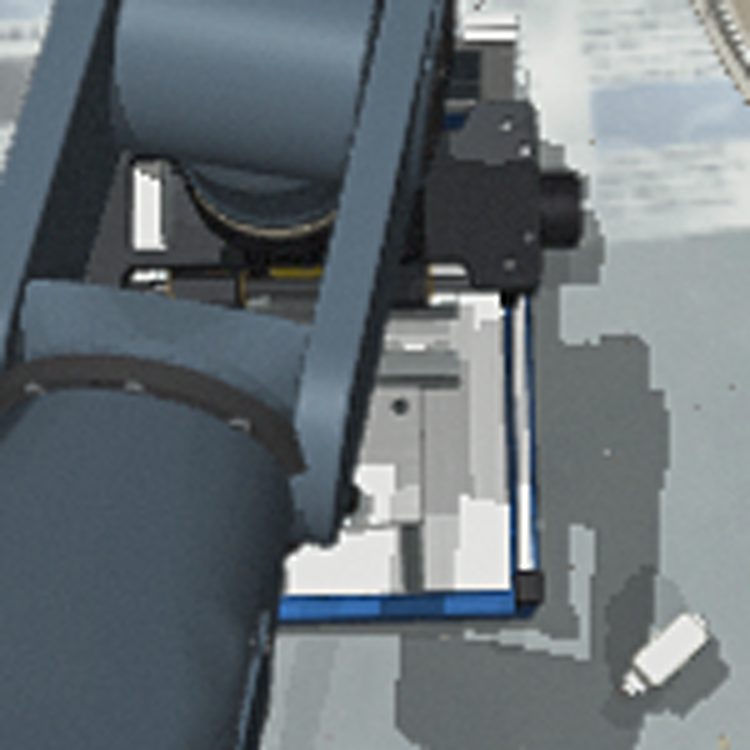

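```bash
python3 - <<'E'
from h import *
o=np.array([.582,.0285,0]); yaw=.027
def bl(c,z0,yaw=.0265): # blade wire
    b=[]
    for z in (0,.072):
        b.append(fr(np.array([c[0],c[1],z0]),yaw,box(-.004,.004,-.025,.025,z)))
    b.append(fr(np.array([c[0],c[1],z0]),yaw,[[-.004,-.025,0],[-.004,-.025,.072]]))
    b.append(fr(np.array([c[0],c[1],z0]),yaw,[[.004,-.025,0],[.004,-.025,.072]]))
    return [(x,(0,0,255)) for x in b]
L=bl((.5924,.0134),.151)
L+=[(fr(o,yaw,box(.02,.03,-.075,.045,.078)),(0,255,0)),(fr(o,yaw,[[.02,-.075,.034],[.02,-.075,.078]]),(0,255,0)),
 (fr(o,yaw,box(-.013,-.003,-.075,.045,.076)),(0,255,255)),(fr(o,yaw,[[-.003,-.075,.034],[-.003,-.075,.076]]),(0,255,255))]
crop('side',285,150,345,260,9,'s16.png',L[:4])
crop('side',285,200,345,260,10,'s17.png',L[4:])
crop('side',285,200,345,260,10,'s17b.png')
E
python3 - <<'E'
import cv2,numpy as np
a=cv2.imread('pics/s17.png');b=cv2.imread('pics/s17b.png')
cv2.imwrite('pics/s18.png',cv2.resize(np.hstack([a,b]),(800,400)))
E
```

```text
(no output)
```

View pics/s16.png

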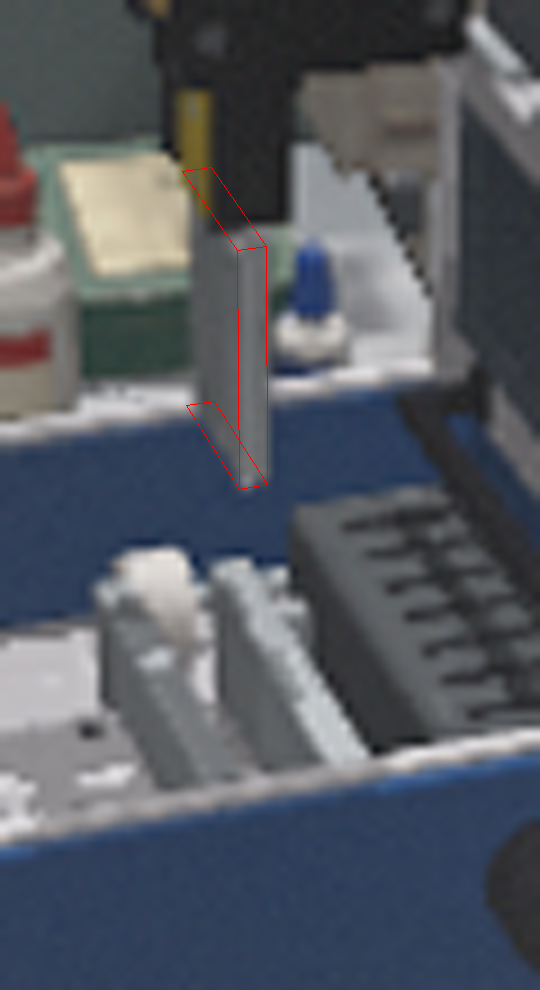

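View pics/s18.png

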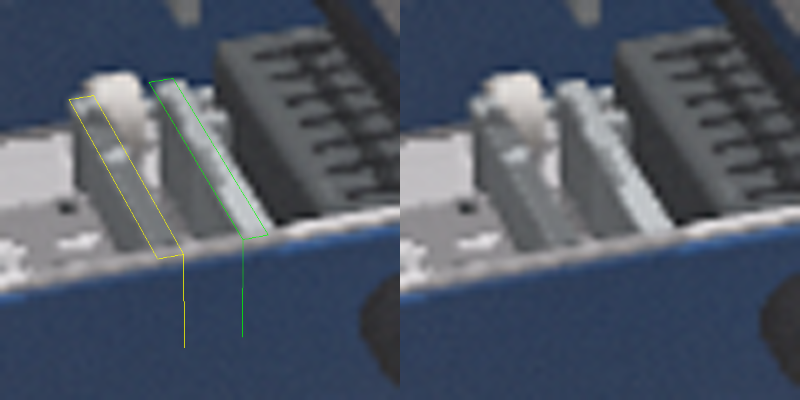

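Overlays confirm it: the blade sits at the TCP xy (its wireframe matches), the fixed guide is as predicted, and the gap is ≈23 mm. Blade bottom is at 0.151 and the bed at 0.034, so I'll lower 110 mm and then feel for the bed.

jog_arm(
  steps=[
    {"fingers": 0,"delta_pos": [1.5,0,-20],"turn": 0},
    {"fingers": 0,"delta_pos": [1.5,0,-45],"turn": 0},
    {"fingers": 0,"delta_pos": [1.5,0,-65],"turn": 0},
    {"fingers": 0,"delta_pos": [1.5,0,-80],"turn": 0},
    {"fingers": 0,"delta_pos": [1.5,0,-92],"turn": 0},
    {"fingers": 0,"delta_pos": [1.5,0,-102],"turn": 0},
    {"fingers": 0,"delta_pos": [1.5,0,-109],"turn": 0},
    {"fingers": 0,"delta_pos": [1.5,0,-113],"turn": 0},
    {"fingers": 0,"delta_pos": [1.5,0,-113],"turn": 0},
    {"fingers": 0,"delta_pos": [1.5,0,-113],"turn": 0},
  ],
)

```text
time_s: 15.25
position: [0.5949, 0.0135, 0.1099]
tcp_rot: [[-0.025, 0.001, -1.0], [1.0, -0.0, -0.025], [-0.0, -1.0, -0.001]]
force: [1.4, -0.1, -1.3]
opening: 0.412
```

```bash
python3 - <<'E'
from h import *
s=read_state(); print(s['position'],s['force'])
crop('side',260,130,380,260,6,'s19.png')
E
```

```text
[0.59490299 0.01348287 0.10990941] [ 1.43773146 -0.05989675 -1.29795355]
```

View pics/s19.png

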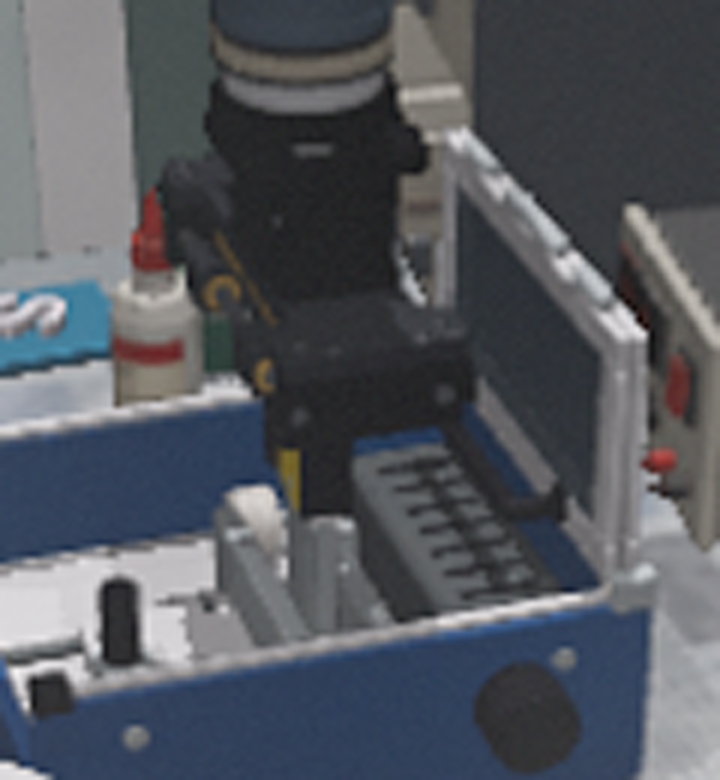

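jog_arm(
  steps=[
    {"fingers": 0,"delta_pos": [0,0,-1],"turn": 0},
    {"fingers": 0,"delta_pos": [0,0,-2],"turn": 0},
    {"fingers": 0,"delta_pos": [0,0,-3],"turn": 0},
    {"fingers": 0,"delta_pos": [0,0,-3],"turn": 0},
  ],
)

```text
time_s: 15.63
position: [0.5945, 0.0137, 0.1066]
tcp_rot: [[-0.026, 0.0, -1.0], [1.0, -0.0, -0.026], [-0.0, -1.0, -0.0]]
force: [-0.4, -0.2, -1.9]
opening: 0.406
```

jog_arm(
  steps=[
    {"fingers": 0,"delta_pos": [0,0,-1],"turn": 0},
    {"fingers": 0,"delta_pos": [0,0,-2],"turn": 0},
    {"fingers": 0,"delta_pos": [0,0,-2],"turn": 0},
  ],
)

```text
time_s: 15.88
position: [0.5949, 0.0137, 0.1056]
tcp_rot: [[-0.026, 0.001, -1.0], [1.0, -0.0, -0.026], [-0.0, -1.0, -0.001]]
force: [-1.4, -0.7, 4.6]
opening: 0.411
```

Bed contact (4.6 N) at the predicted height. Releasing.

jog_arm(
  steps=[
    {"fingers": 46,"delta_pos": [0,0,0],"turn": 0},
    {"fingers": 55,"delta_pos": [0,0,0],"turn": 0},
    {"fingers": 75,"delta_pos": [0,0,0],"turn": 0},
    {"fingers": 100,"delta_pos": [0,0,0],"turn": 0},
    {"fingers": 100,"delta_pos": [0,0,0],"turn": 0},
    {"fingers": 100,"delta_pos": [0,0,0],"turn": 0},
    {"fingers": 100,"delta_pos": [0,0,15],"turn": 0},
    {"fingers": 100,"delta_pos": [0,0,40],"turn": 0},
    {"fingers": 100,"delta_pos": [0,0,75],"turn": 0},
    {"fingers": 100,"delta_pos": [0,0,100],"turn": 0},
    {"fingers": 50,"delta_pos": [-35,0,110],"turn": 0},
    {"fingers": 0,"delta_pos": [-70,0,110],"turn": 0},
    {"fingers": 0,"delta_pos": [-105,0,110],"turn": 0},
    {"fingers": 0,"delta_pos": [-130,0,110],"turn": 0},
    {"fingers": 0,"delta_pos": [-130,0,110],"turn": 0},
    {"fingers": 0,"delta_pos": [-130,0,110],"turn": 0},
  ],
)

```text
time_s: 17.22
position: [0.4635, 0.0138, 0.2149]
tcp_rot: [[-0.025, 0.0, -1.0], [1.0, -0.0, -0.025], [-0.0, -1.0, -0.0]]
force: [0.5, -0.3, 0.4]
opening: 0.629
```

```bash
python3 - <<'E'
from h import *
s=read_state(); print(s['position'],s['force'],s['opening'])
im=capture('side'); it=capture('top')
o=np.array([.582,.0285,0]); yaw=.027
crop('side',250,150,370,270,6,'s20.png',[],im)
crop('top',230,200,330,300,6,'t20.png',[],it)
for c in('side','top'):
  for n in ('blade_8','guide_knob','guide','throat'): print(c,n,[(np.round(d['position'],4).tolist(),round(d['confidence'],2)) for d in tip_of(n,c)])
E
```

```text
[0.46348171 0.01383891 0.21485733] [ 0.50676728 -0.34201214  0.38887055] 0.6290538532543056
side blade_8 [([0.5935, 0.0094, 0.0312], 0.76), ([0.4984, -0.2516, 0.0036], 0.67), ([0.4344, -0.15, -0.0031], 0.65)]
side guide_knob [([0.5079, 0.0098, 0.0872], 0.76)]
side guide [([0.5809, 0.0097, 0.0368], 0.73), ([0.4378, -0.4, 0.0005], 0.67)]
side throat [([0.6033, 0.0059, 0.0365], 0.68), ([0.5807, 0.0111, 0.0356], 0.62), ([0.4423, -0.3977, -0.0001], 0.33)]
top blade_8 [([0.5945, 0.0153, 0.0359], 0.77), ([0.5018, -0.251, 0.0073], 0.62), ([0.4313, -0.15, 0.0014], 0.45)]
top guide_knob [([0.6031, 0.0121, 0.0362], 0.61)]
top guide []
top throat [([0.603, 0.0119, 0.0333], 0.93)]
```

View pics/s20.png

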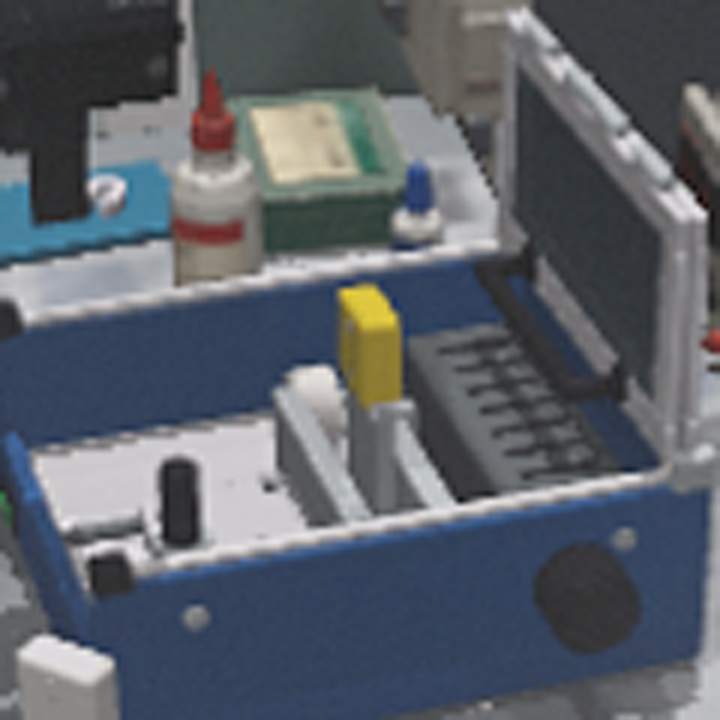

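View pics/t20.png

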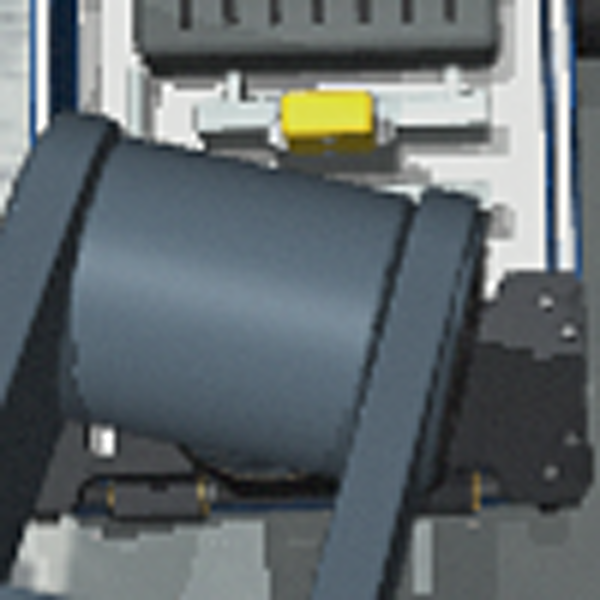

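Blade stands upright in the throat (x≈0.5945 vs throat 0.603), clear of both guides. Now closed fingers come down in front of the knob (knob x≈0.510, y≈0.011).

jog_arm(
  steps=[
    {"fingers": 0,"delta_pos": [3,-2,-20],"turn": 0},
    {"fingers": 0,"delta_pos": [3,-2,-55],"turn": 0},
    {"fingers": 0,"delta_pos": [3,-2,-90],"turn": 0},
    {"fingers": 0,"delta_pos": [3,-2,-120],"turn": 0},
    {"fingers": 0,"delta_pos": [3,-2,-142],"turn": 0},
    {"fingers": 0,"delta_pos": [3,-2,-156],"turn": 0},
    {"fingers": 0,"delta_pos": [3,-2,-156],"turn": 0},
    {"fingers": 0,"delta_pos": [3,-2,-156],"turn": 0},
  ],
)

```text
time_s: 18.38
position: [0.4673, 0.0117, 0.058]
tcp_rot: [[-0.026, -0.002, -1.0], [1.0, 0.0, -0.026], [0.0, -1.0, 0.002]]
force: [-0.3, -1.0, -0.3]
opening: 0.001
```

```bash
python3 - <<'E'
from h import *
s=read_state(); print(s['position'],s['force'],s['opening'])
im=cv2.convertScaleAbs(capture('side'),alpha=1.4,beta=15)
crop('side',230,150,350,270,6,'s21.png',[],im)
E
```

```text
[0.4672948  0.01173793 0.05796446] [-0.29762932 -0.9916752  -0.25311201] 0.0010052583229021325
```

View pics/s21.png

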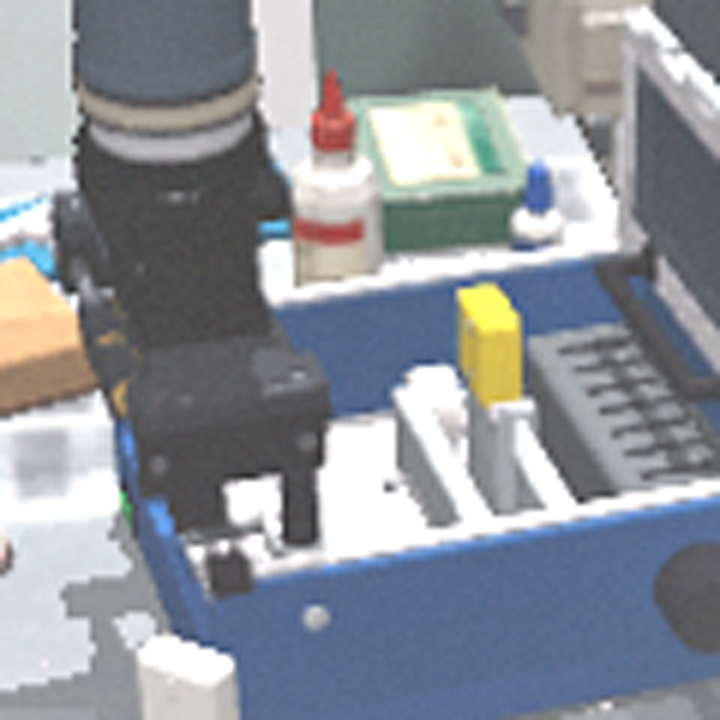

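jog_arm(
  steps=[
    {"fingers": 0,"delta_pos": [7,0,0],"turn": 0},
    {"fingers": 0,"delta_pos": [14,0,0],"turn": 0},
    {"fingers": 0,"delta_pos": [19,0,0],"turn": 0},
    {"fingers": 0,"delta_pos": [22,0,0],"turn": 0},
    {"fingers": 0,"delta_pos": [24,0,0],"turn": 0},
    {"fingers": 0,"delta_pos": [26,0,0],"turn": 0},
    {"fingers": 0,"delta_pos": [28,0,0],"turn": 0},
    {"fingers": 0,"delta_pos": [30,0,0],"turn": 0},
    {"fingers": 0,"delta_pos": [30,0,0],"turn": 0},
  ],
)

```text
time_s: 19.18
position: [0.4976, 0.0119, 0.0585]
tcp_rot: [[-0.025, -0.0, -1.0], [1.0, 0.0, -0.025], [0.0, -1.0, 0.0]]
force: [-2.0, 0.7, 1.6]
opening: 0.005
```

```bash
python3 - <<'E'
from h import *
s=read_state(); print(s['position'],s['force'],s['opening'])
im=cv2.convertScaleAbs(capture('side'),alpha=1.2,beta=15)
crop('side',250,150,350,250,7,'s22.png',[],im)
print([(np.round(d['position'],4).tolist(),round(d['confidence'],2)) for d in tip_of('guide','side')])
E
```

```text
[0.4975794  0.01187992 0.05849727] [-1.98526048  0.67452769  1.58859594] 0.0051633126285591064
[([0.5889, 0.014, 0.0379], 0.81)]
```

View pics/s22.png

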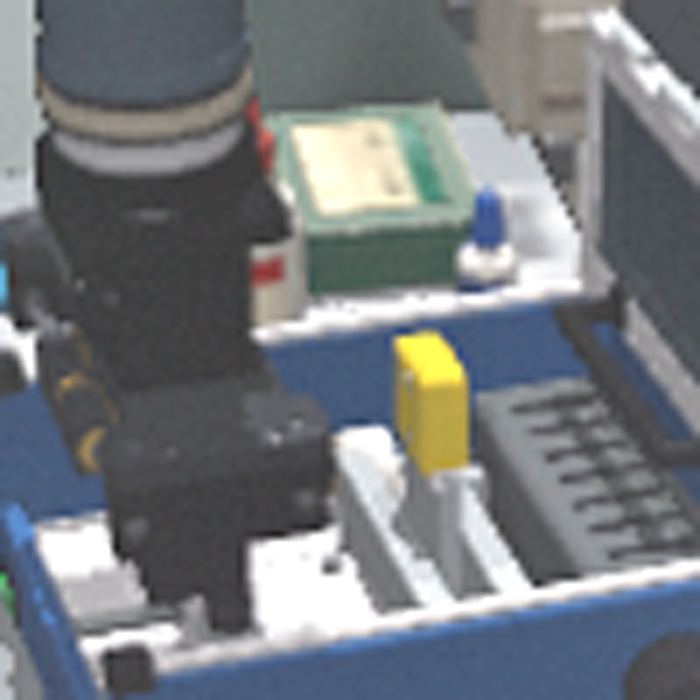

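Guide is moving with the knob (≈2–3 N). Continuing in small steps.

jog_arm(
  steps=[
    {"fingers": 0,"delta_pos": [1.5,0,0],"turn": 0},
    {"fingers": 0,"delta_pos": [3,0,0],"turn": 0},
    {"fingers": 0,"delta_pos": [4.5,0,0],"turn": 0},
    {"fingers": 0,"delta_pos": [6,0,0],"turn": 0},
    {"fingers": 0,"delta_pos": [6,0,0],"turn": 0},
  ],
)

```text
time_s: 19.7
position: [0.5034, 0.0119, 0.0584]
tcp_rot: [[-0.026, -0.001, -1.0], [1.0, 0.0, -0.026], [0.0, -1.0, 0.001]]
force: [-3.8, 1.7, 2.2]
opening: 0.006
```

jog_arm(
  steps=[
    {"fingers": 0,"delta_pos": [1,0,0],"turn": 0},
    {"fingers": 0,"delta_pos": [2,0,0],"turn": 0},
    {"fingers": 0,"delta_pos": [3,0,0],"turn": 0},
    {"fingers": 0,"delta_pos": [3,0,0],"turn": 0},
  ],
)

```text
time_s: 20.03
position: [0.5062, 0.0119, 0.0584]
tcp_rot: [[-0.026, -0.001, -1.0], [1.0, 0.0, -0.026], [0.0, -1.0, 0.001]]
force: [-4.1, 1.4, 1.8]
opening: 0.003
```

jog_arm(
  steps=[
    {"fingers": 0,"delta_pos": [1,0,0],"turn": 0},
    {"fingers": 0,"delta_pos": [2,0,0],"turn": 0},
    {"fingers": 0,"delta_pos": [2,0,0],"turn": 0},
  ],
)

```text
time_s: 20.28
position: [0.5062, 0.012, 0.0584]
tcp_rot: [[-0.026, -0.005, -1.0], [1.0, 0.001, -0.026], [0.001, -1.0, 0.005]]
force: [-7.7, 1.3, 4.1]
opening: 0.005
```

```bash
python3 - <<'E'
from h import *
s=read_state(); print(s['position'],s['force'])
im=cv2.convertScaleAbs(capture('side'),alpha=1.2,beta=15)
crop('side',280,180,350,250,9,'s23.png',[],im)
print([(np.round(d['position'],4).tolist(),round(d['confidence'],2)) for d in tip_of('guide','side')])
E
```

```text
[0.50624842 0.01196885 0.05835983] [-7.68664459  1.2571216   4.13200766]
[([0.5937, 0.0081, 0.0378], 0.93), ([0.5884, 0.2694, -0.0019], 0.26)]
```

View pics/s23.png

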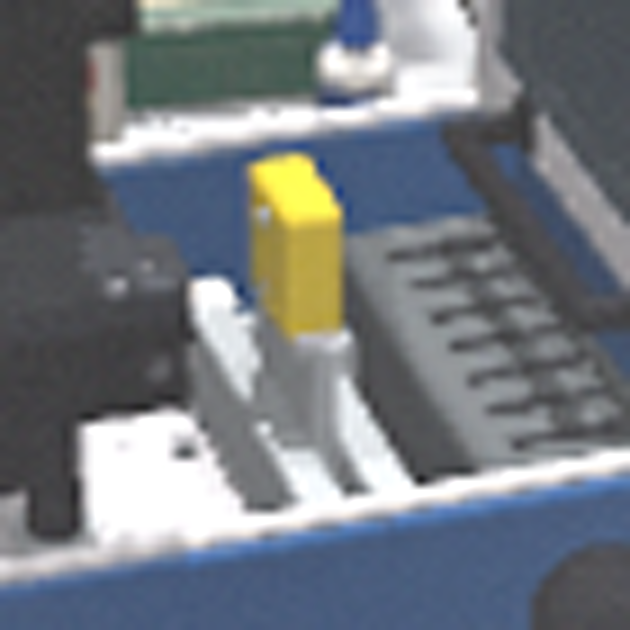

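The guide stopped (TCP held at 0.5062, force rising from 4 to 7.7 N), so the blade is nipped. A touch more to be snug.

jog_arm(
  steps=[
    {"fingers": 0,"delta_pos": [1,0,0],"turn": 0},
    {"fingers": 0,"delta_pos": [2,0,0],"turn": 0},
    {"fingers": 0,"delta_pos": [2.5,0,0],"turn": 0},
    {"fingers": 0,"delta_pos": [2.5,0,0],"turn": 0},
  ],
)

```text
time_s: 20.72
position: [0.5063, 0.012, 0.0583]
tcp_rot: [[-0.026, -0.01, -1.0], [1.0, 0.001, -0.027], [0.001, -1.0, 0.01]]
force: [-11.3, -0.8, 7.7]
opening: 0.006
```

Firm stop at 11 N with no further travel. Backing off and clearing out of the way.

jog_arm(
  steps=[
    {"fingers": 0,"delta_pos": [-10,0,0],"turn": 0},
    {"fingers": 0,"delta_pos": [-30,0,0],"turn": 0},
    {"fingers": 0,"delta_pos": [-42,0,10],"turn": 0},
    {"fingers": 0,"delta_pos": [-44,0,45],"turn": 0},
    {"fingers": 0,"delta_pos": [-44,0,85],"turn": 0},
    {"fingers": 0,"delta_pos": [-44,0,125],"turn": 0},
    {"fingers": 0,"delta_pos": [-44,0,165],"turn": 0},
    {"fingers": 0,"delta_pos": [-54,30,185],"turn": 0},
    {"fingers": 0,"delta_pos": [-64,65,185],"turn": 0},
    {"fingers": 0,"delta_pos": [-74,100,185],"turn": 0},
    {"fingers": 0,"delta_pos": [-84,135,185],"turn": 0},
    {"fingers": 0,"delta_pos": [-90,170,185],"turn": 0},
    {"fingers": 0,"delta_pos": [-95,205,185],"turn": 0},
    {"fingers": 0,"delta_pos": [-100,240,185],"turn": 0},
    {"fingers": 0,"delta_pos": [-100,240,185],"turn": 0},
    {"fingers": 0,"delta_pos": [-100,240,185],"turn": 0},
    {"fingers": 0,"delta_pos": [-100,240,185],"turn": 0},
  ],
)

```text
time_s: 22.13
position: [0.4124, 0.2517, 0.2439]
tcp_rot: [[-0.026, 0.003, -1.0], [1.0, 0.0, -0.026], [0.0, -1.0, -0.003]]
force: [0.7, -0.6, -0.1]
opening: 0.001
```

```bash
python3 - <<'E'
from h import *
s=read_state(); print(s['position'],s['force'],s['time_s'])
im=capture('side'); it=capture('top')
crop('side',200,140,400,340,4,'s24.png',[],im)
crop('top',220,150,420,300,4,'t24.png',[],it)
for c in('side','top'):
  for n in ('blade_8','guide_knob','guide','throat','glue_bottle','sanding_block','marker_0','push_bar'): print(c,n,[(np.round(d['position'],4).tolist(),round(d['confidence'],2)) for d in tip_of(n,c)])
E
```

```text
[0.41238689 0.25168266 0.24387633] [ 0.71952781 -0.5631522  -0.14018537] 22.1333
side blade_8 [([0.5997, 0.0118, 0.0309], 0.83), ([0.498, -0.2496, 0.0037], 0.83), ([0.4324, -0.149, -0.0007], 0.83)]
side guide_knob [([0.5255, 0.0074, 0.0864], 0.91), ([0.5877, 0.2688, -0.0016], 0.22)]
side guide []
side throat [([0.6038, 0.0089, 0.0373], 0.89)]
side glue_bottle [([0.5878, 0.2703, -0.0011], 0.76)]
side sanding_block [([0.4216, 0.2779, -0.0017], 0.86)]
side marker_0 [([0.4392, -0.3972, 0.0012], 0.88)]
side push_bar [([0.6679, 0.025, 0.1162], 0.97), ([0.5958, 0.0121, 0.038], 0.62)]
top blade_8 [([0.5973, 0.0147, 0.0347], 0.78), ([0.4312, -0.1507, 0.0004], 0.47), ([0.4986, -0.2502, 0.0066], 0.46)]
top guide_knob [([0.5269, 0.0108, 0.0851], 0.97)]
top guide [([0.5925, 0.0115, 0.0382], 0.93), ([0.4744, -0.2545, 0.0001], 0.26)]
top throat [([0.6027, 0.0105, 0.0359], 0.7)]
top glue_bottle [([0.5877, 0.2727, 0.001], 0.83)]
top sanding_block []
top marker_0 [([0.4426, -0.4054, 0.0045], 0.72)]
top push_bar [([0.6686, 0.0256, 0.112], 0.97)]
```

View pics/s24.png

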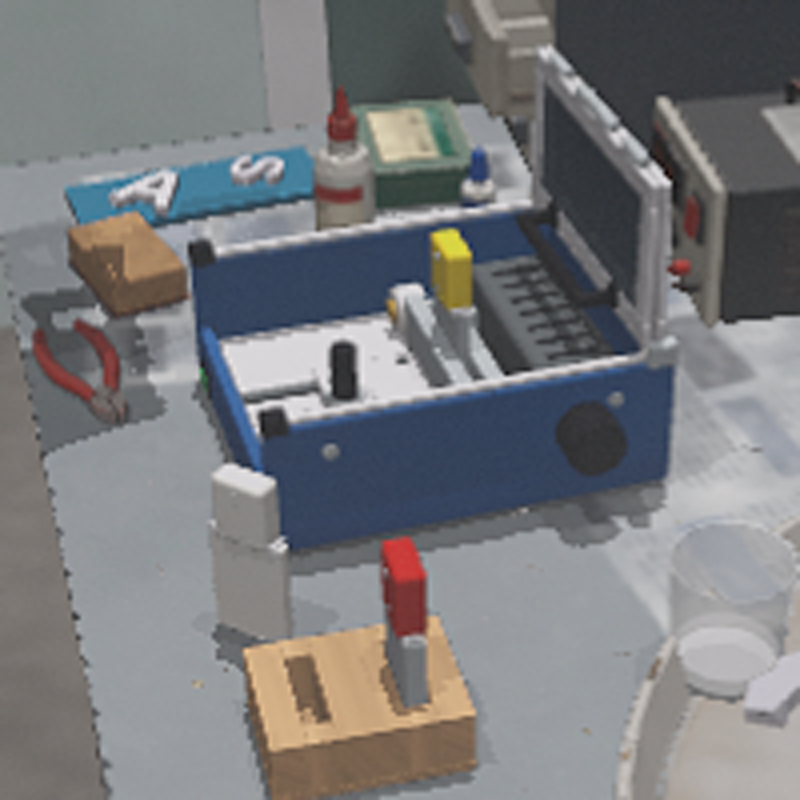

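View pics/t24.png

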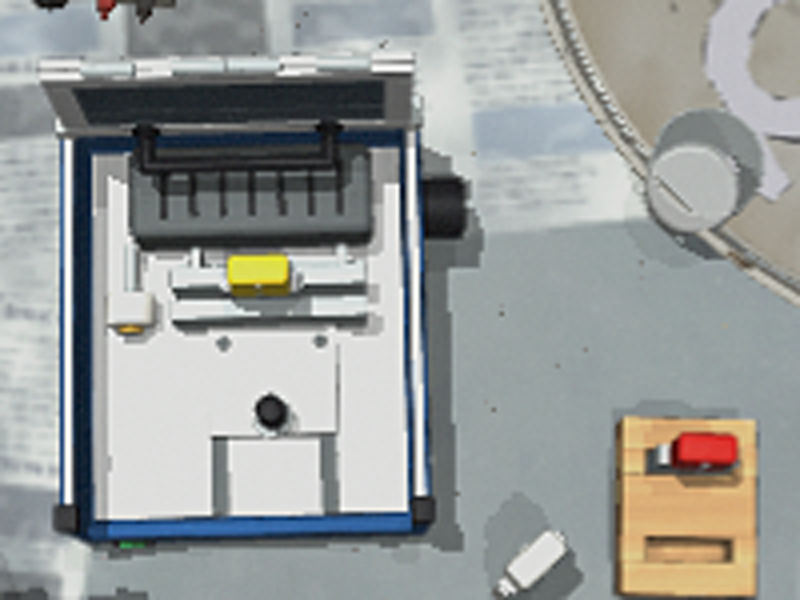

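Pictures show the cover upright and flat (side crop 600,180), the yellow blade upright and nipped between the guides (side 452,268; top 258,275), and red blade and bystanders in place. Knob at ≈0.526 gives a gap of ≈8 mm. Handing in.

```bash
python3 -c "
from rig import *
print(hand_in())"
```

```text
the job is handed in; nothing more can be done
None
```

The job is handed in at about 22 s of the 64 s. The cover is folded, the yellow blade stands upright in the throat, and the sliding guide is closed on it. No verdict came back.

**Cover:** My first push failed. The gripper sits about 20 mm higher than its stated fingertip position, so the finger rode over the bar and pressed on the front leaf with about 100 N wrist force, under the 120 N limit. I backed off, corrected the height, and pushed the cover to its stop, where it took 11 N without moving further.

**Blade:** I gripped it by the handle at 35.5 mm opening and set it on the bed with a 4.6 N contact.

**Guide:** I pushed the knob until it stopped hard at 11 N total, which leaves roughly 8 N on the blade after sliding friction. Then I withdrew clear.

**Last checks:**
- The knob measured at x≈0.526 puts the guide gap at about 8 mm. The guide's own detection (x=0.5925, good to ±4 mm) reads nearer 10 mm, but the hard stop and the pictures support 8 mm.
- The blade looks upright, and its detected position is in the throat.
- The red blade, glue bottle, sanding block and marker are within a few mm of where they started, which is detection noise.
- Force on the arm read under 1 N.

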